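# Pocket the flanged nut and tip the collars into the tray's corner

## Task

Sort the rig hardware: set the flanged nut from the bench into the round pocket of the aluminium tray, flange down and fully home, and let go of it while the tray still stands on the bench. Then lift the tray by its bridge handle, clear of the bench, and tilt it some 30 degrees towards the corner with the lug (diagonally across from the pocket) so that all four loose collars slide together into that corner while the nut stays in its pocket. Finish holding the tray still like this, up and tilted - do not set it down or let go - and leave everything else on the bench alone.

Things in the scene. Friction and masses are not known exactly. Their poses are not given: they have to be found in the camera images.
- tray: open aluminium tray, loose on the bench, about 0.45 kg, outside 208 x 148 x 40 mm (its x, y, z), walls and floor 4 mm. Origin: centre of its underside, z up. The 64 mm at its -x end is a raised shelf (top at 13 mm) with a round pocket; the rest is flat floor 136 x 140 mm, at 4 mm, with loose collars. A bridge handle spans its middle. A small flat lug sticks out at the rim of one corner (+x, -y)
- handle (a point): middle of the tray's handle bar, 80 mm above the tray's underside. Bar 12 x 12 mm in section, 156 mm long, along the tray's y, top at 86 mm, on an upright strip at each long wall. Pinch it from above across its 12 mm (closing along the tray's x). The loaded tray balances within about 20 mm of this point; a grip of 40 N or more keeps it from swinging. Axes as the tray's
- pocket (a point): centre of the pocket's floor (4 mm above the tray's underside). The pocket is a round hole 38 mm in diameter and 9 mm deep in the tray's raised shelf, at 68 mm towards -x and 30 mm towards +y of the tray's origin; axes as the tray's
- corner (a point): inside corner of the tray floor (4 mm above the underside, where floor and both walls meet, at 100 mm towards +x and 70 mm towards -y of the tray's origin): the corner with the lug, to which the collars must slide; axes as the tray's
- nut: dark steel flanged nut standing alone on the bench, flange down: flange 34 mm across and 5 mm thick, above it a round hub 20 mm across reaching 34 mm above the underside, dark bore on top; about 70 g. Origin: centre of the flange's underside, z to the hub. To seat it, hold the hub with the fingertips at least 11 mm above the underside, so that they stay above the tray's shelf
- manipulator: fixed grey micromanipulator on a dark foot, 60 x 60 mm foot, 181 mm high, spreading up to 120 mm sideways; origin under its foot. Leave alone
- beaker0: glass beaker with a yellow tape band, 68 mm across, 85 mm high, origin under its centre. Leave alone
- beaker1: glass beaker with a yellow tape band, 72 mm across, 90 mm high, origin under its centre. Leave alone
- dish: glass dish, 90 mm across, 16 mm high, origin under its centre. Leave alone
- syringe: empty plastic syringe lying on the bench along its own x, about 130 mm long, 30 mm wide at the flange and 24 mm high, origin on the bench under the barrel. Leave alone
- vial: amber vial with white cap, 28 mm across, 50 mm high, origin under its centre. Leave alone
- tweezers: steel tweezers lying along their own x, 130 mm long, 24 mm wide and 8 mm high, origin under their middle. Leave alone
- collar0: one of four alike dark steel shaft collars lying loose and flat on the tray's floor: disc 22 mm in diameter, 10 mm thick, about 25 g, with a dark bore. Origin: centre of its underside as it starts. Lightly oiled: it begins to slide on the tilted floor at about 8 degrees; with the tray tilted 30 degrees straight towards the corner it also slides along the walls
- collar1: one of four alike dark steel shaft collars lying loose and flat on the tray's floor: disc 22 mm in diameter, 10 mm thick, about 25 g, with a dark bore. Origin: centre of its underside as it starts. Lightly oiled: it begins to slide on the tilted floor at about 8 degrees; with the tray tilted 30 degrees straight towards the corner it also slides along the walls
- collar2: one of four alike dark steel shaft collars lying loose and flat on the tray's floor: disc 22 mm in diameter, 10 mm thick, about 25 g, with a dark bore. Origin: centre of its underside as it starts. Lightly oiled: it begins to slide on the tilted floor at about 8 degrees; with the tray tilted 30 degrees straight towards the corner it also slides along the walls
- collar3: one of four alike dark steel shaft collars lying loose and flat on the tray's floor: disc 22 mm in diameter, 10 mm thick, about 25 g, with a dark bore. Origin: centre of its underside as it starts. Lightly oiled: it begins to slide on the tilted floor at about 8 degrees; with the tray tilted 30 degrees straight towards the corner it also slides along the walls
- corner_b (a point): inside corner of the tray floor at 100 mm towards +x and 70 mm towards +y (no lug); axes as the tray's
- corner_c (a point): inside corner of the tray at 100 mm towards -x and 70 mm towards -y, at floor height (under the shelf); axes as the tray's

How it is judged:
By the outcome, as a careful person would: the job done as asked, in the order asked, and still so for the second after the job is handed in, while the arm keeps its last pose, push and grip.
It also fails if it takes over 51 s, if anything falls off the work surface, if the arm or the gripper's body presses on something with over 40 N, if the wrist force passes 120 N, or if a joint passes its speed limit or range.

## Robot

A 6-joint arm with a two-finger parallel gripper is mounted at the origin on the work surface. World frame = base frame: x ahead of the robot, y to its left, z up, the work surface at z = 0. Lengths are in m, angles in rad, forces in N, time in s.
With the tool pointing down it reaches from about 0.275 to 0.75 m from the base axis. Payload 10.2 kg.
Tool frame: the origin (TCP) lies at the very end of the fingers, on their centre line; the grasp point (between the pads) lies 19 mm behind it; y points along the fingers, z is the direction in which the jaws open and shut, and the axes are right-handed (so a half turn about y gives the same grasp; the last joint's range is limited). The gripper opens to 88 mm and grips with 3 to 60 N. Pads are 18 mm wide; open, the fingers measure 123 mm over their backs; the gripper's body (75 mm by 187 mm) begins 45 mm behind the grasp point.
Start: joints at [1.067, 0.313, 1.498, -0, 1.331, -0.223], TCP at [0.146, 0.504, 0.209] pointing down, gripper open.
Joint ranges: [-2.94, 2.94], [-0.97, 2.17], [0.19, 2.56], [-1.23, 4.37], [0.02, 3.11], [-2.88, 2.88]. Speed limits (rad/s): [2.39, 2.39, 3.01, 3.14, 3.14, 3.14].

## Interface

Orientations are given as [roll, pitch, yaw] about the fixed x, y, z axes, in that order (R = Rz(yaw) Ry(pitch) Rx(roll)).
In Python, from cell import arm gives the robot as it stands.
- The arm moves only by the tool play_rows, never from a script. Its argument "series" is a list of rows, each a list of 5 numbers: the finger opening in mm, from 0 to 88.1, then the shift along the tool's x, y, z in mm, then the turn about the tool's y in degrees. In form: [[claw, x, y, z, roll], ...]. A call has 1 to 20 rows; each row shifts and turns the pose as measured when the row begins, along the tool's axes as they then stand; what a row does not reach is not made up. A row lasts 1/12 s, in which the tool goes at most 41.7 mm and 7.16 degrees, less where a joint would pass 70% of its speed; a pose out of reach is approached as far as the arm can. A call is refused whole if a number of a shift passes 41.7 or a number of a turn 7.16, either way. A call with a gripper value outside its range is refused whole. The fingers move at their own pace and stop on an object; the grip force is fixed at half the most. Time passes only in rows, so rows that do not move let the fingers close. It gives the time, the measured TCP pose, the force and the opening at its end, in the units of the state.
- arm.get_state(): the state, without advancing time (a new reading comes with each control period).
- arm.camera(name): name is "side" or "top" or "wrist"; returns a dict with "image" (384x512x3 uint8, blue, green, red), "z_map" (384x512 float32, m along the optical axis (not along the pixel's ray), 0 where there is no reading), "intrinsics" (3x3 intrinsics, pixels), "rvec" (rotation vector, rad) and "tvec" (3), from world to camera coordinates, as OpenCV has them. Camera axes: x right, y down, z forward; pixel columns grow to the right and rows downward; lengths in m; the calibration is good to about 2 mm. A picture is of the moment at which its call begins.
- arm.sign_off(): hands the job in, once; it reports no verdict.
Trained networks look in the newest picture that a camera, given by its name, has taken for a name from the list of things; names that differ only in an ending like _2 or _b are one class to them, and where a whole thing is asked for, a point or a joint stands for the part that bears it (a point fixed in the world has none). Each returns a list of dicts, best first, with "score" (0 to 1); they miss things now and then, are a little off and sometimes report something else, mostly with a low value. They report only what shows in the picture. A call takes as long as a camera call.
- arm.spot_in(camera, query): "at" ([column, row] in pixels, amid what is visible of it).
The state is a dict: "clock": time; "joint_pos": joint angles; "qd": joint speeds; "joint_torque": joint torques, N m; "eef_pos": TCP position; "ee_rot": TCP orientation; "wrist_force": force on the tool from outside, world axes, zero at the start; "ft_torque": the same for the moment, N m; "width": opening from 0.0 (shut) to 1.0 (fully open).
Only numpy, scipy, OpenCV 4.12 (cv2) and the standard library are available. Lean on these libraries where they do the work, as an engineer would, in place of code of your own. Each camera call takes 0.05 s, during which the arm holds its last target.

## Working session

There is one attempt and no reset: what is moved stays moved. The work goes in short steps, Python scripts to look and compute and a tool call to move; the robot and the scene stay as the last step left them, time stands still between calls to the robot, and variables do not carry over. Pictures are saved under pics/ and viewed, and the job is handed in when it is done.

Besides the shell and the picture viewer there is one more tool, called as name(argument=value, ...) on one line, values as JSON. play_rows: Moves the arm, as the interface text tells. Its arguments: {"type":"object","properties":{"series":{"type":"array"}},"required":["series"]}

```bash
mkdir -p pics; ls
cat > h.py <<'E'
import numpy as np, cv2
from cell import arm
def cam(n):
    c=arm.camera(n); c['R']=cv2.Rodrigues(np.array(c['rvec'],float))[0]; c['t']=np.array(c['tvec'],float).ravel(); c['K']=np.array(c['intrinsics'],float); return c
def px(c,u,v,z=None):
    """pixel->world by depth z (or by depth map)"""
    if z is None: z=float(c['z_map'][int(round(v)),int(round(u))])
    r=np.linalg.inv(c['K'])@[u,v,1]
    return c['R'].T@(r*z-c['t'])
def plane(c,u,v,h):
    r=c['R'].T@(np.linalg.inv(c['K'])@[u,v,1]); o=-c['R'].T@c['t']
    return o+r*(h-o[2])/r[2]
def proj(c,P):
    q=c['R']@np.asarray(P,float)+c['t']; q=c['K']@q; return q[:2]/q[2]
def cloud(c):
    v,u=np.mgrid[0:384,0:512]; z=c['z_map']
    r=np.linalg.inv(c['K'])@np.stack([u.ravel(),v.ravel(),np.ones(u.size)])
    P=(c['R'].T@(r*z.ravel()-c['t'][:,None])).T.reshape(384,512,3); P[z<=0]=np.nan
    return P
E
python3 - <<'E'
from h import *
np.set_printoptions(precision=4,suppress=True)
print(arm.get_state())
for n in ['top','side','wrist']:
    c=cam(n); cv2.imwrite(f'pics/{n}0.png',c['image']); print(n,c['K'].tolist(),-c['R'].T@c['t'],c['R'])
for n in ['top','side']:
  for q in ['tray','handle','pocket','corner','nut','manipulator','beaker0','dish','syringe','vial','tweezers','collar0']:
    print(n,q,[(np.round(d['at'],1).tolist(),round(d['score'],2)) for d in arm.spot_in(n,q)])
E
```

```text
pics
{'clock': 0.0, 'joint_pos': array([ 1.0666,  0.3134,  1.4984, -0.    ,  1.331 , -0.2234]), 'qd': array([-0.0007,  0.0003,  0.0004, -0.0006, -0.0006,  0.0013]), 'joint_torque': array([ -0.0011, -40.222 , -25.2263,   0.0694,   0.0353,  -0.0001]), 'eef_pos': array([0.1454, 0.5042, 0.2082]), 'ee_rot': array([-1.572 ,  0.0002, -0.2808]), 'wrist_force': array([-0.8536, -0.2896, -0.1394]), 'ft_torque': array([ 0.014 ,  0.0025, -0.0156]), 'width': 0.9984446272548052}
top [[406.7030029285128, 0.0, 250.5148545035902], [0.0, 406.7030029285128, 190.36267457566623], [0.0, 0.0, 1.0]] [ 0.4415 -0.0238  1.3776] [[-0.011  -0.9997 -0.0231]
 [-0.9949  0.0132 -0.0997]
 [ 0.1     0.0219 -0.9947]]
side [[470.2476943170462, 0.0, 259.39671357430586], [0.0, 470.2476943170462, 190.35787410896793], [0.0, 0.0, 1.0]] [-0.0244 -0.7151  0.9637] [[ 0.751  -0.6601 -0.0169]
 [-0.4601 -0.5049 -0.7303]
 [ 0.4735  0.5562 -0.6829]]
wrist [[270.0215064417606, 0.0, 252.29446510308324], [0.0, 270.0215064417606, 190.27592011473254], [0.0, 0.0, 1.0]] [0.0649 0.5279 0.384 ] [[ 0.2767  0.9609 -0.0006]
 [ 0.9098 -0.2618  0.
[... 430 characters left out ...]
4], 0.61), ([388.8, 219.6], 0.56)]
top syringe [([308.8, 229.9], 0.69)]
top vial [([387.6, 220.9], 0.66), ([144.6, 232.4], 0.55)]
top tweezers [([272.0, 116.3], 0.45)]
top collar0 [([229.2, 202.0], 0.64)]
side tray [([230.7, 201.5], 0.58), ([264.9, 273.6], 0.4)]
side handle [([229.3, 198.9], 0.91)]
side pocket [([230.3, 198.8], 0.97)]
side corner [([229.8, 200.1], 0.64), ([348.0, 223.4], 0.61)]
side nut [([293.3, 296.6], 0.75), ([232.1, 200.5], 0.27)]
side manipulator [([403.0, 249.8], 0.68)]
side beaker0 [([156.9, 142.0], 0.74), ([347.8, 221.4], 0.64)]
side dish [([356.9, 340.5], 0.92)]
side syringe [([264.7, 274.3], 0.81)]
side vial []
side tweezers [([325.2, 188.6], 0.65)]
side collar0 []
```

View pics/top0.png

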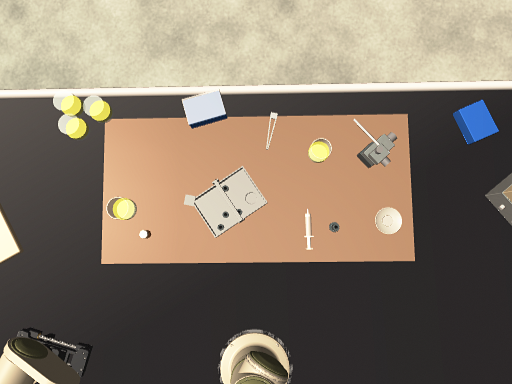

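View pics/side0.png

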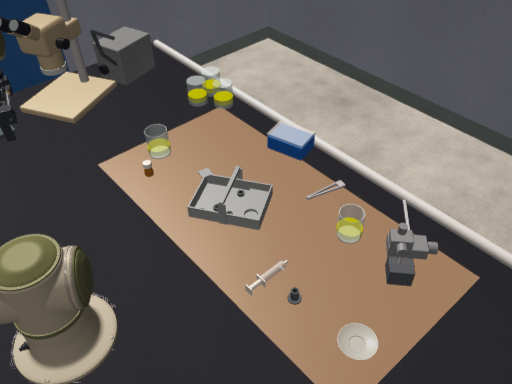

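Run:
```python
import cv2
a=cv2.imread('pics/top0.png')[140:260,160:420]; cv2.imwrite('pics/top0z.png',cv2.resize(a,None,fx=3,fy=3,interpolation=cv2.INTER_CUBIC))
a=cv2.imread('pics/side0.png')[130:330,130:390]; cv2.imwrite('pics/side0z.png',cv2.resize(a,None,fx=3,fy=3,interpolation=cv2.INTER_CUBIC))
```

```text
(no output)
```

View pics/top0z.png

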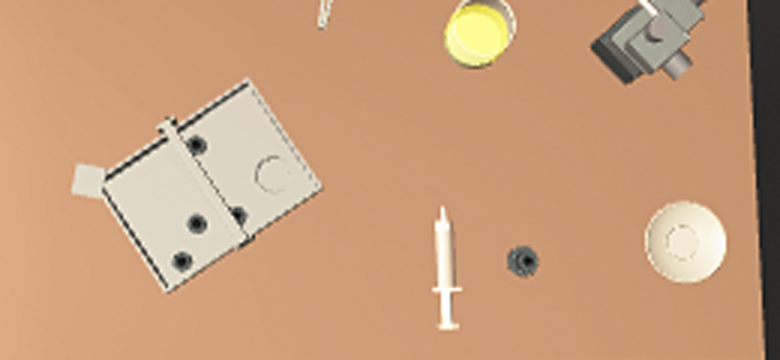

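View pics/side0z.png

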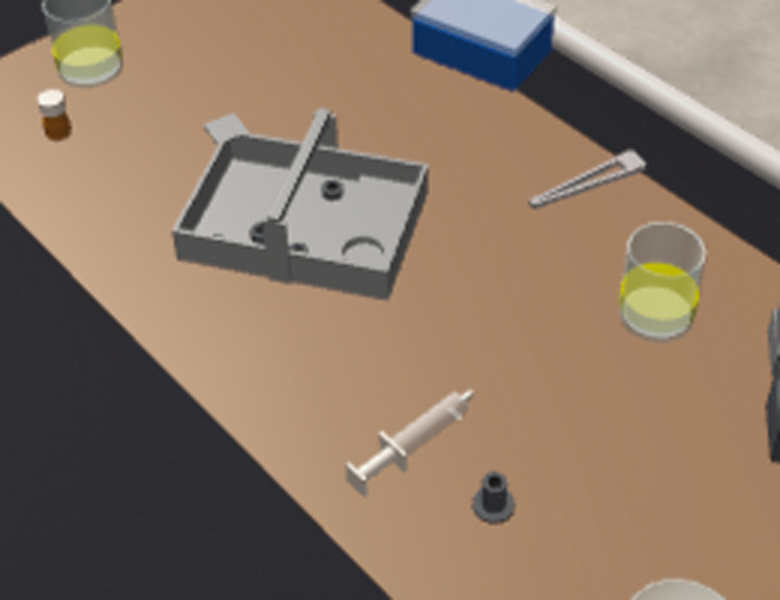

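The pictures show the tray around (229,201) in top, with the lug at its left corner (188,200) and the pocket at (251,198). The nut is at (334,227) beside the syringe, with the dish to its right. Next I measure the tray pose and the nut from depth.

```bash
cat >> h.py <<'E'
def traypts(c,yaw,o):
    P=cloud(c).reshape(-1,3); P=P[np.isfinite(P[:,0])]
    return P
E
python3 - <<'E'
from h import *
np.set_printoptions(precision=4,suppress=True)
T=cam('top');S=cam('side')
PT=cloud(T);PS=cloud(S)
print('bench z', [PT[v,u,2] for u,v in [(160,160),(290,180),(300,250),(350,190)]],[PS[v,u,2] for u,v in [(290,240),(200,240)]])
for nm,c,P in [('top',T,PT),('side',S,PS)]:
    q=P.reshape(-1,3); q=q[np.isfinite(q[:,0])]
    u0=plane(T,334,227,0.0)
    m=(np.linalg.norm(q[:,:2]-u0[:2],axis=1)<0.045)
    n=q[m]; hub=n[(n[:,2]>0.02)&(n[:,2]<.045)]; fl=n[(n[:,2]>0.003)]
    print(nm,'nut',len(hub),hub.mean(0),hub.min(0),hub.max(0),len(fl),fl.min(0),fl.max(0))
    t0=plane(T,229,201,0.02)
    m=(np.linalg.norm(q[:,:2]-t0[:2],axis=1)<0.17)
    t=q[m]; h=t[(t[:,2]>0.07)&(t[:,2]<.1)]
    rim=t[(t[:,2]>0.025)&(t[:,2]<.06)]
    allp=t[t[:,2]>0.002]
    print('handle',len(h)); 
    if len(h):
        mc=h.mean(0); U,s,V=np.linalg.svd(h[:,:2]-mc[:2]); d=V[0]; pr=(h[:,:2]-mc[:2])@d
        print(mc,np.degrees(np.arctan2(d[1],d[0])),pr.min(),pr.max(),np.median(h[:,2]))
    r=cv2.minAreaRect(rim[:,:2].astype(np.float32)); print('rim',len(rim),r, np.median(rim[:,2]))
E
```

```text
bench z [np.float64(-0.0015371895516289114), np.float64(-0.0008981868598916433), np.float64(-0.0011179190597324674), np.float64(-0.007242423305666736)] [np.float64(-0.0020037621639568204), np.float64(7.211720602172529e-05)]
top nut 32 [ 0.4532 -0.2706  0.0322] [ 0.4457 -0.2813  0.0228] [ 0.4621 -0.2608  0.0366] 88 [ 0.4227 -0.312   0.003 ] [ 0.4926 -0.2315  0.0366]
handle 201
[0.5418 0.0789 0.0845] -146.7426037222117 -0.0781839920932949 0.07835113412096176 0.08475850439411332
rim 411 ((0.5420792698860168, 0.09360985457897186), (0.17371025681495667, 0.23157908022403717), 33.271278381347656) 0.03824654636605323
side nut 71 [ 0.4523 -0.2743  0.0308] [ 0.4442 -0.2829  0.0202] [ 0.4654 -0.2639  0.0376] 170 [ 0.4119 -0.3147  0.003 ] [ 0.4856 -0.2433  0.0376]
handle 245
[0.5357 0.072  0.0823] -147.30326962671992 -0.08773609439685702 0.07361961022621843 0.08344486720527486
rim 927 ((0.5414819121360779, 0.09253156930208206), (0.1764087975025177, 0.23969732224941254), 30.60820960998535) 0.03597372600889216
```

```bash
cat >> h.py <<'E'
from scipy.spatial.transform import Rotation as Ro
def pose():
    s=arm.get_state(); return np.array(s['eef_pos']),Ro.from_euler('xyz',s['ee_rot']).as_matrix(),s
def axes(): 
    p,R,s=pose(); return R
def plan(tgt,phi=None,step=38,turn=6.5,claw=88,w=(1,1,1)):
    p,R,s=pose(); tgt=np.array(tgt,float); d=tgt-p
    ph0=np.degrees(np.arctan2(R[1,2],R[0,2])); dt=0 if phi is None else -((phi-ph0+180)%360-180)
    n=int(max(1,np.ceil(np.linalg.norm(d)*1000/step),np.ceil(abs(dt)/turn)))
    print('p',p.round(4),'phi',ph0.round(2),'tilt(deg)',np.degrees(np.arccos(-R[2,1])).round(2),'F',s['wrist_force'].round(1),'w',round(s['width']*88.1,1),'t',round(s['clock'],2),'q',s['joint_pos'].round(2))
    rows=[]
    for i in range(n):
        Ri=R@Ro.from_euler('y',dt/n*i,degrees=True).as_matrix()
        v=Ri.T@d/n*1000
        rows.append([claw]+[round(float(x),1) for x in v]+[round(float(dt/n),2)])
    print(n,rows)
E
python3 - <<'E'
from h import *
plan([0.453,-0.2725,0.13],33.3,claw=44)
E
```

```text
p [0.1455 0.5044 0.2087] phi 73.91 tilt(deg) 0.0 F [-0.   1.1  0.1] w 87.9 t 1.45 q [ 1.07  0.31  1.5   0.    1.33 -0.22]
23 [[44, 22.2, 3.4, -28.8, 1.77], [44, 23.1, 3.4, -28.1, 1.77], [44, 23.9, 3.4, -27.3, 1.77], [44, 24.8, 3.4, -26.6, 1.77], [44, 25.6, 3.4, -25.8, 1.77], [44, 26.4, 3.4, -25.0, 1.77], [44, 27.1, 3.4, -24.2, 1.77], [44, 27.8, 3.4, -23.3, 1.77], [44, 28.6, 3.4, -22.5, 1.77], [44, 29.2, 3.4, -21.6, 1.77], [44, 29.9, 3.4, -20.7, 1.77], [44, 30.5, 3.4, -19.7, 1.77], [44, 31.1, 3.4, -18.8, 1.77], [44, 31.7, 3.4, -17.8, 1.77], [44, 32.2, 3.4, -16.8, 1.77], [44, 32.7, 3.4, -15.8, 1.77], [44, 33.2, 3.4, -14.8, 1.77], [44, 33.6, 3.4, -13.8, 1.77], [44, 34.0, 3.4, -12.7, 1.77], [44, 34.4, 3.4, -11.7, 1.77], [44, 34.7, 3.4, -10.6, 1.77], [44, 35.1, 3.4, -9.5, 1.77], [44, 35.3, 3.4, -8.5, 1.77]]
```

play_rows(series=[[44, 22, 2, -29, 1.8], [44, 23, 2, -28, 1.8], [44, 24, 2, -27, 1.8], [44, 25, 2, -26.5, 1.8], [44, 25.5, 2, -26, 1.8], [44, 26.5, 2, -25, 1.8], [44, 27, 2, -24, 1.8], [44, 28, 2, -23.5, 1.8], [44, 28.5, 2, -22.5, 1.8], [44, 29, 2, -21.5, 1.8], [44, 30, 2, -20.5, 1.8], [44, 30.5, 2, -19.5, 1.8], [44, 31, 2, -19, 1.8], [44, 31.5, 2, -18, 1.8], [44, 32, 2, -17, 1.8], [44, 32.5, 2, -16, 1.8], [44, 33, 2, -15, 1.8], [44, 33.5, 2, -14, 1.8]])

```text
clock: 2.95
eef_pos: [0.3816, -0.1311, 0.1728]
ee_rot: [-1.561, -0.008, -0.865]
wrist_force: [1.2, 0.4, 0.6]
width: 0.498
```

Run:
```python
from h import *
plan([0.453,-0.2725,0.13],33.3,claw=44)
```

```text
p [ 0.3816 -0.1311  0.1728] phi 40.47 tilt(deg) 0.72 F [1.2 0.4 0.6] w 43.9 t 2.95 q [-0.63  0.07  1.89  0.01  1.17 -1.34]
5 [[44, 30.7, 8.7, -7.6, 1.43], [44, 30.9, 8.7, -6.8, 1.43], [44, 31.1, 8.7, -6.0, 1.43], [44, 31.2, 8.7, -5.3, 1.43], [44, 31.3, 8.7, -4.5, 1.43]]
```

play_rows(series=[[44, 31, 8.5, -7.5, 1.4], [44, 31, 8.5, -7, 1.4], [44, 31, 8.5, -6, 1.4], [44, 31, 8.5, -5.5, 1.4], [44, 25, 8.5, -4.5, 1.4], [44, 0, 0, 0, 0], [44, 0, 0, 0, 0]])

```text
clock: 3.53
eef_pos: [0.4517, -0.2826, 0.128]
ee_rot: [-1.559, -0.009, -1.003]
wrist_force: [-0.2, -0.2, 0.4]
width: 0.498
```

Run:
```python
from h import *
np.set_printoptions(precision=4,suppress=True)
plan([0.453,-0.2725,0.13],33.3,claw=44)
c=cam('wrist'); cv2.imwrite('pics/w1.png',c['image'])
p,R,s=pose(); print(R); print('cam in tool',R.T@(-c['R'].T@c['t']-p))
print(proj(c,[.453,-.2725,0]),proj(c,p), [(d['at'],d['score']) for d in arm.spot_in('wrist','nut')])
P=cloud(c).reshape(-1,3); m=(np.hypot(P[:,0]-.453,P[:,1]+.2725)<.05)
P=P[m]; print(len(P)); fl=P[(P[:,2]>.003)&(P[:,2]<.008)]; hub=P[(P[:,2]>.028)&(P[:,2]<.04)]
print('hub',hub.min(0),hub.max(0),'fl',fl.min(0),fl.max(0), np.median(P[P[:,2]<.002][:,2]),np.median(hub[:,2]))
```

```text
p [ 0.4517 -0.2826  0.128 ] phi 32.56 tilt(deg) 0.82 F [-0.2 -0.2  0.4] w 43.9 t 3.53 q [-0.78  0.4   1.6   0.01  1.13 -1.36]
1 [[44, -7.8, -2.0, 6.5, -0.74]]
[[ 0.5383  0.0142  0.8427]
 [-0.8427 -0.0014  0.5383]
 [ 0.0088 -0.9999  0.0112]]
cam in tool [-0.0839 -0.1757  0.0005]
[256.2746 167.3096] [251.653  222.1957] [([257.1, 170.3], 0.7), ([457.1, 246.7], 0.39)]
41002
hub [ 0.4454 -0.2808  0.0282] [ 0.465  -0.2607  0.0356] fl [ 0.439  -0.2877  0.0031] [ 0.4718 -0.2544  0.0079] 0.0004282206485370767 0.033806967334689984
```

View pics/w1.png

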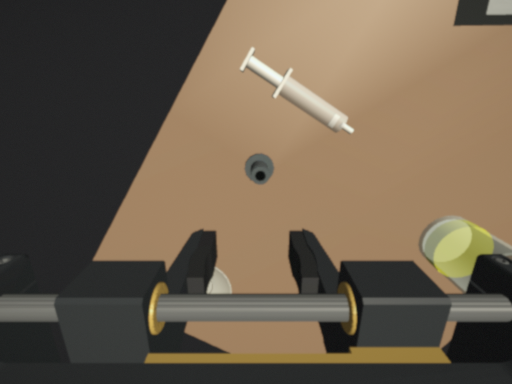

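The wrist picture shows the nut at (259,168), clear of the syringe. Its hub and flange agree on (0.4553, -0.2709). I move over it and go down.

play_rows(series=[[44, -8, 10, 9, -0.7], [44, 0, 25, 0, 0], [44, 0, 25, 0, 0], [44, 0, 15, 0, 0], [44, 0, 0, 0, 0]])

```text
clock: 4.05
eef_pos: [0.4568, -0.2659, 0.0561]
ee_rot: [-1.557, -0.017, -0.983]
wrist_force: [-0.3, 0.3, -0.2]
width: 0.502
```

Run:
```python
from h import *
plan([0.4553,-0.2709,0.0145],33.3,claw=44)
```

```text
p [ 0.4568 -0.2659  0.0561] phi 33.7 tilt(deg) 1.24 F [-0.3  0.3 -0.2] w 44.3 t 4.05 q [-0.75  0.48  1.69  0.01  0.95 -1.35]
2 [[44, 1.3, 20.8, -2.3, 0.2], [44, 1.3, 20.8, -2.3, 0.2]]
```

play_rows(series=[[44, 2.5, 5, -4.3, 0], [44, 0, 0, 0, 0], [44, 0, 15, 0, 0], [44, 0, 15, 0, 0], [44, 0, 0, 0, 0]])

```text
clock: 4.47
eef_pos: [0.4569, -0.2711, 0.0261]
ee_rot: [-1.555, -0.026, -0.98]
wrist_force: [0.1, 1.7, -0.7]
width: 0.501
```

Run:
```python
from h import *
plan([0.4553,-0.2709,0.0145],33.3,claw=44)
print(pose()[1].round(4))
```

```text
p [ 0.4569 -0.2711  0.0261] phi 33.87 tilt(deg) 1.71 F [ 0.1  1.7 -0.7] w 44.1 t 4.47 q [-0.76  0.53  1.71  0.01  0.88 -1.36]
1 [[44, -1.3, 11.5, -1.4, 0.57]]
[[ 0.5568  0.027   0.8302]
 [-0.8303 -0.0126  0.5572]
 [ 0.0255 -0.9996  0.0154]]
```

play_rows(series=[[44, -1, 12, -1.2, 0], [44, 0, 0, 0, 0], [15, 0, 0, 0, 0], [15, 0, 0, 0, 0], [15, 0, 0, 0, 0], [15, 0, 0, 0, 0], [15, 0, 0, 0, 0], [15, 0, 0, 0, 0]])

```text
clock: 5.13
eef_pos: [0.4584, -0.2735, 0.022]
ee_rot: [-1.553, -0.036, -0.98]
wrist_force: [0.5, -0.1, 0.3]
width: 0.172
```

Run:
```python
from h import *
plan([0.4553,-0.2709,0.0145],33.3,claw=44)
print(pose()[1].round(4))
c=cam('wrist'); cv2.imwrite('pics/w2.png',c['image'])
```

```text
p [ 0.4584 -0.2735  0.022 ] phi 33.91 tilt(deg) 2.29 F [ 0.5 -0.1  0.3] w 15.2 t 5.13 q [-0.76  0.54  1.71  0.01  0.86 -1.36]
1 [[44, -4.1, 7.4, -1.3, 0.61]]
[[ 0.5569  0.0347  0.8298]
 [-0.8298 -0.0199  0.5577]
 [ 0.0359 -0.9992  0.0177]]
```

View pics/w2.png

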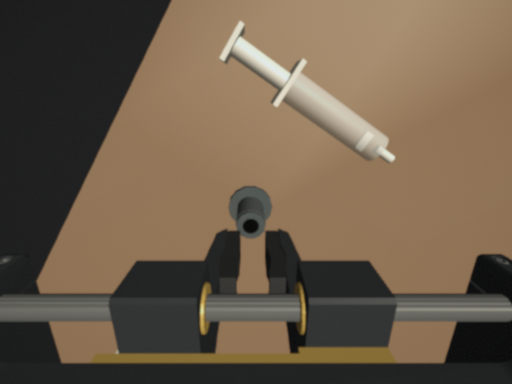

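```bash
cat >> h.py <<'E'
def nutmeas(c,x0,y0,zb=0.0,r=.05):
    P=cloud(c).reshape(-1,3); P=P[np.hypot(P[:,0]-x0,P[:,1]-y0)<r]
    fl=P[(P[:,2]>zb+.003)&(P[:,2]<zb+.008)]; hub=P[(P[:,2]>zb+.031)&(P[:,2]<zb+.037)]
    print('hub',hub.min(0),hub.max(0),np.median(hub,0),'fl',fl.min(0),fl.max(0))
E
python3 - <<'E'
from h import *
np.set_printoptions(precision=4,suppress=True)
p,R,s=pose(); print(p,np.degrees(np.arccos(-R[2,1])),s['clock'],s['width']*88.1)
c=cam('wrist'); P=cloud(c)
for u,v in [(251,235),(240,210),(251,212),(251,190),(251,225),(230,240),(275,240),(228,270),(278,270),(228,290),(215,250),(290,250)]:
    w=P[v,u]; print((u,v),w,'tool',R.T@(w-p))
E
```

```text
[ 0.4584 -0.2735  0.022 ] 2.2967006885264327 5.1833 14.81087950464444
(251, 235) [ 0.4596 -0.2763  0.0344] tool [ 0.0034 -0.0122 -0.0004]
(240, 210) [ 0.446  -0.2697  0.0223] tool [-0.0101 -0.0008 -0.0081]
(251, 212) [ 0.4507 -0.263   0.0319] tool [-0.0127 -0.0104 -0.0004]
(251, 190) [ 0.4477 -0.258   0.0058] tool [-0.0194  0.0155 -0.0005]
(251, 225) [ 0.4556 -0.2703  0.0336] tool [-0.0038 -0.0117 -0.0004]
(230, 240) [ 0.4418 -0.2716  0.0634] tool [-0.0093 -0.0419 -0.0119]
(275, 240) [ 0.4627 -0.2576  0.0637] tool [-0.0093 -0.0418  0.0132]
(228, 270) [ 0.4419 -0.2703  0.0912] tool [-0.0094 -0.0698 -0.0107]
(278, 270) [ 0.4614 -0.2579  0.0909] tool [-0.0088 -0.069   0.0124]
(228, 290) [ 0.4462 -0.2766  0.0956] tool [-0.0016 -0.0739 -0.0106]
(215, 250) [ 0.4353 -0.2744  0.0752] tool [-0.0102 -0.0539 -0.0187]
(290, 250) [ 0.4674 -0.2528  0.0758] tool [-0.0102 -0.0539  0.0199]
```

Run:
```python
from h import *
np.set_printoptions(precision=4,suppress=True)
p,R,s=pose()
c=cam('wrist'); P=cloud(c)
a=cv2.imread('pics/w2.png')[170:310,180:330]; cv2.imwrite('pics/w2z.png',cv2.resize(a,None,fx=5,fy=4,interpolation=cv2.INTER_CUBIC))
for v in range(226,262,3): print(v,(R.T@(P[v,233]-p)),(R.T@(P[v,225]-p)))
for t in [(-.009,0,.01),(-.009,-.019,.01),(-.009,-.04,.01),(-.009,-.06,.01)]: print(t,proj(c,p+R@t))
```

```text
226 [ 0.014   0.0227 -0.0152] [ 0.0138  0.0223 -0.0217]
229 [ 0.0166  0.0225 -0.0152] [-0.0104 -0.0307 -0.0158]
232 [-0.0088 -0.0315 -0.011 ] [-0.0102 -0.034  -0.0155]
235 [-0.0091 -0.0357 -0.0107] [-0.0106 -0.0384 -0.0151]
238 [-0.0089 -0.0388 -0.0105] [-0.0104 -0.0416 -0.0148]
241 [-0.0087 -0.0419 -0.0103] [-0.0102 -0.0446 -0.0145]
244 [-0.0094 -0.0464 -0.01  ] [-0.0094 -0.0465 -0.0143]
247 [-0.0086 -0.0481 -0.0099] [-0.0085 -0.0481 -0.0142]
250 [-0.0097 -0.0531 -0.0095] [-0.0089 -0.0517 -0.0138]
253 [-0.0085 -0.054  -0.0095] [-0.0089 -0.0546 -0.0136]
256 [-0.0094 -0.0582 -0.0092] [-0.0086 -0.057  -0.0133]
259 [-0.0085 -0.0596 -0.0091] [-0.0091 -0.0604 -0.013 ]
(-0.009, 0, 0.01) [265.7762 210.934 ]
(-0.009, -0.019, 0.01) [267.1778 222.6585]
(-0.009, -0.04, 0.01) [269.1109 238.8295]
(-0.009, -0.06, 0.01) [271.4859 258.697 ]
```

View pics/w2z.png

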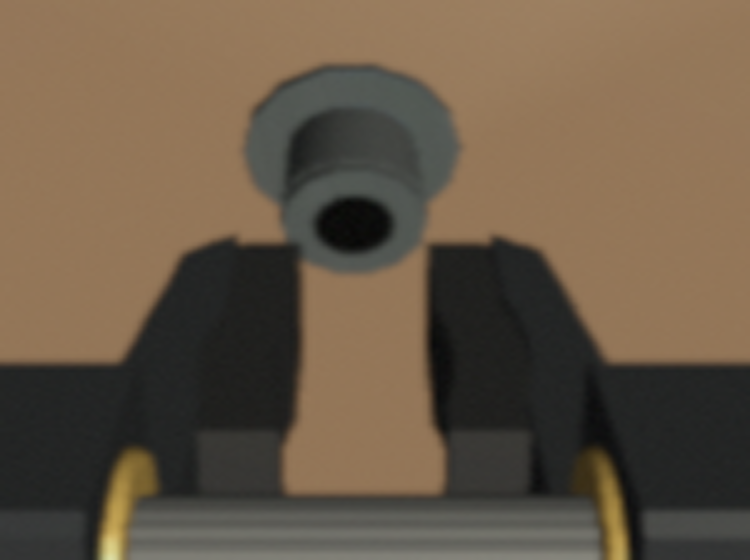

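Run:
```python
from h import *
np.set_printoptions(precision=4,suppress=True)
p,R,s=pose()
c=cam('side'); u,v=proj(c,p).astype(int); print(u,v)
a=c['image'][v-70:v+50,u-60:u+60].copy(); cv2.imwrite('pics/s2z.png',cv2.resize(a,None,fx=5,fy=5,interpolation=cv2.INTER_CUBIC))
for t in [(0,0,0),(0,-.019,0),(0,-.031,0)]: print(t,(proj(c,p+R@t)-[u-60,v-70])*5)
print('hub top',(proj(c,[.4553,-.2709,.034])-[u-60,v-70])*5)
```

```text
295 292
(0, 0, 0) [304.5326 352.7144]
(0, -0.019, 0) [304.4489 329.4827]
(0, -0.031, 0) [304.395  314.5247]
hub top [297.3545 337.7683]
```

View pics/s2z.png

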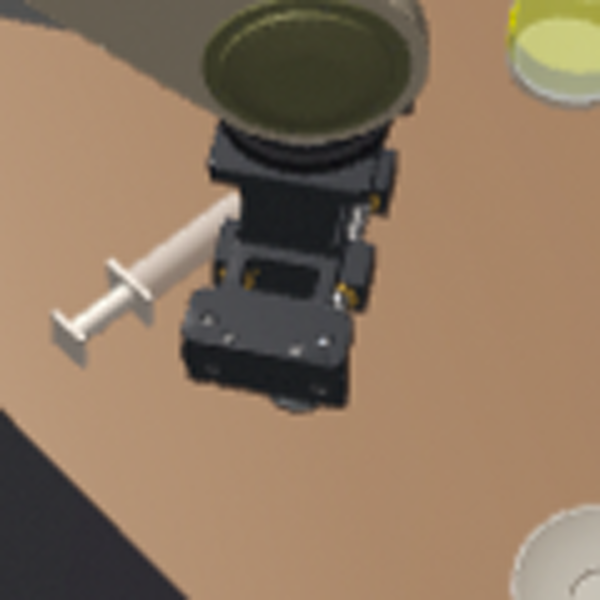

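The side view is blocked by the gripper. The wrist depth shows the finger ends about 31 mm behind the reported TCP, at z≈0.053, above the hub top. That matches the empty close at 15 mm. I open, centre and go lower step by step, watching the force.

play_rows(series=[[44, -4, 0, 0, 0], [44, 0, 0, 0, 0], [44, 0, 0, 0, 0], [44, 0, 12, 0, 0]])

```text
clock: 5.67
eef_pos: [0.4568, -0.2704, 0.0107]
ee_rot: [-1.553, -0.038, -0.98]
wrist_force: [-0.9, -1.0, 0.2]
width: 0.451
```

Run:
```python
from h import *
np.set_printoptions(precision=4,suppress=True)
plan([0.4553,-0.2709,-0.017],33.3,claw=44)
p,R,s=pose()
c=cam('wrist'); P=cloud(c); cv2.imwrite('pics/w3.png',c['image'])
nutmeas(c,.4553,-.2709)
Q=((P.reshape(-1,3)-p)@R); m=(abs(Q[:,0])<.0125)&(Q[:,1]>-.06)&(abs(Q[:,2])<.05)&(abs(Q[:,2])>.015)&(P.reshape(-1,3)[:,2]>.012)
print('fingers tool max y',np.sort(Q[m][:,1])[-8:], Q[m].min(0),Q[m].max(0))
```

```text
p [ 0.4568 -0.2704  0.0107] phi 33.92 tilt(deg) 2.4 F [-0.9 -1.   0.2] w 39.8 t 5.67 q [-0.76  0.55  1.73  0.01  0.82 -1.36]
1 [[44, -1.5, 27.6, -2.1, 0.62]]
hub [ 0.4456 -0.2805  0.0311] [ 0.4653 -0.2609  0.0355] [ 0.4549 -0.27    0.0338] fl [ 0.439  -0.2872  0.003 ] [ 0.4719 -0.254   0.008 ]
fingers tool max y [-0.0296 -0.0296 -0.0296 -0.0295 -0.0294 -0.0294 -0.0292 -0.0291] [-0.0114 -0.06   -0.0345] [ 0.0095 -0.0291  0.0357]
```

View pics/w3.png

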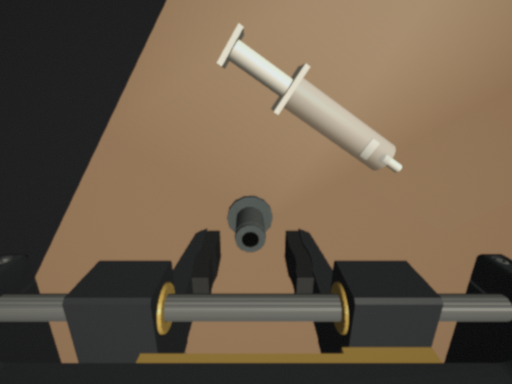

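play_rows(series=[[44, -1, 10, -1.5, 0], [44, 0, 8, 0, 0]])

```text
clock: 5.88
eef_pos: [0.4546, -0.2698, -0.0103]
ee_rot: [-1.553, -0.034, -0.98]
wrist_force: [-0.6, -0.0, 0.3]
width: 0.494
```

Run:
```python
from h import *
plan([0.4553,-0.2709,-0.016],33.3,claw=44)
```

```text
p [ 0.4546 -0.2698 -0.0103] phi 33.91 tilt(deg) 2.19 F [-0.6 -0.   0.3] w 43.5 t 5.88 q [-0.76  0.58  1.74  0.01  0.78 -1.36]
1 [[44, 1.1, 5.7, -0.1, 0.61]]
```

play_rows(series=[[44, 1, 5, 0, 0], [14, 0, 0, 0, 0], [14, 0, 0, 0, 0], [14, 0, 0, 0, 0], [14, 0, 0, 0, 0]])

```text
clock: 6.3
eef_pos: [0.4551, -0.2705, -0.0164]
ee_rot: [-1.554, -0.032, -0.98]
wrist_force: [1.2, 0.4, 1.3]
width: 0.222
```

Run:
```python
from h import *
np.set_printoptions(precision=4,suppress=True)
plan([0.4553,-0.2709,-0.016],33.3,claw=44)
c=cam('wrist'); cv2.imwrite('pics/w4.png',c['image'])
nutmeas(c,.4553,-.2709)
```

```text
p [ 0.4551 -0.2705 -0.0164] phi 33.9 tilt(deg) 2.07 F [1.2 0.4 1.3] w 19.5 t 6.3 q [-0.76  0.6   1.74  0.01  0.77 -1.36]
1 [[44, 0.4, -0.3, -0.1, 0.6]]
hub [ 0.4278 -0.2826  0.031 ] [ 0.4687 -0.247   0.037 ] [ 0.4546 -0.2694  0.0339] fl [ 0.4388 -0.2751  0.0031] [ 0.4647 -0.2539  0.0079]
```

View pics/w4.png

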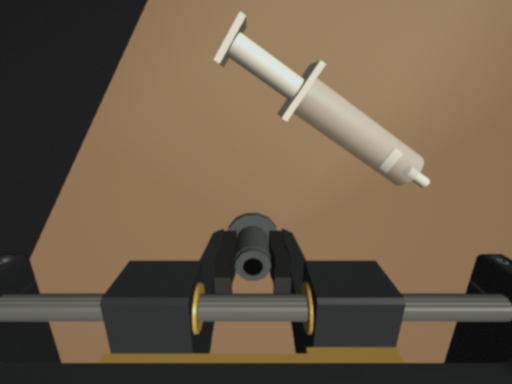

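The nut is gripped at a 19.5 mm opening on the 20 mm hub, and the wrist picture shows the hub between the pads at (253,260). I lift it and carry it towards the pocket.

play_rows(series=[[14, 0, -20, 0, 0], [14, 0, -30, 0, 0], [14, -10, -30, 13, 0], [14, -18, -20, 24, 0], [14, -18, -10, 24, 0], [14, -18, 0, 24, 0], [14, -18, 0, 24, 0], [14, -18, 0, 24, 0], [14, -18, 0, 24, 0], [14, -18, 0, 24, 0], [14, -5, 0, 7, 0], [14, 0, 0, 0, 0]])

```text
clock: 7.35
eef_pos: [0.5327, -0.0377, 0.1019]
ee_rot: [-1.549, -0.037, -0.984]
wrist_force: [0.6, -0.6, -1.8]
width: 0.218
```

Run:
```python
from h import *
np.set_printoptions(precision=4,suppress=True)
plan([0.553,0.004,0.07],33.3,claw=14)
c=cam('wrist'); cv2.imwrite('pics/w5.png',c['image'])
print([(n,[(np.round(d['at'],1).tolist(),round(d['score'],2)) for d in arm.spot_in('wrist',n)]) for n in ['pocket','handle']])
```

```text
p [ 0.5327 -0.0377  0.1019] phi 33.69 tilt(deg) 2.47 F [ 0.6 -0.6 -1.8] w 19.2 t 7.35 q [-0.29  0.42  1.65 -0.01  1.03 -0.87]
2 [[14, -12.3, 16.0, 19.7, 0.2], [14, -12.4, 16.0, 19.6, 0.2]]
[('pocket', [([340.2, 95.8], 0.93)]), ('handle', [([343.0, 94.3], 0.69)])]
```

View pics/w5.png

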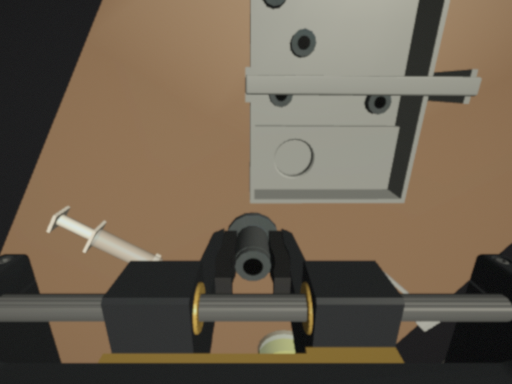

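```bash
cat >> h.py <<'E'
def pocketfit(c,x0,y0,zt=0.013,save=None):
    from scipy.optimize import least_squares
    g=cv2.cvtColor(c['image'],cv2.COLOR_BGR2GRAY); e=cv2.Canny(cv2.GaussianBlur(g,(3,3),0),25,60)
    v,u=np.nonzero(e); W=np.array([plane(c,a,b,zt)[:2] for a,b in zip(u,v)])
    cc=np.array([x0,y0])
    for tol in (.008,.005,.003,.002,.0015):
        r=np.linalg.norm(W-cc,axis=1); m=abs(r-.019)<tol
        f=least_squares(lambda q:np.linalg.norm(W[m]-q,axis=1)-.019,cc,loss='soft_l1',f_scale=.0007); cc=f.x
    a=np.degrees(np.arctan2(*(W[m]-cc).T[::-1])); print('pocket',cc.round(4),m.sum(),'rms',np.sqrt(np.mean((np.linalg.norm(W[m]-cc,axis=1)-.019)**2)).round(5),'arc bins',np.histogram(a,8,(-180,180))[0])
    if save:
        im=c['image'].copy(); im[v,u]=(0,0,255); im[v[m],u[m]]=(0,255,0); cv2.imwrite(save,im)
    return cc
E
python3 - <<'E'
from h import *
np.set_printoptions(precision=4,suppress=True)
c=cam('wrist'); P=cloud(c); w=plane(c,293,157,.013); print(w)
cc=pocketfit(c,w[0],w[1],save='pics/w5e.png')
# depth-based: heights
for u,v in [(293,165),(340,150),(340,196),(300,200),(330,60),(350,86)]: print((u,v),P[v,u])
Q=P.reshape(-1,3); m=np.isfinite(Q[:,0])&(Q[:,0]>.42)&(Q[:,0]<.68)&(Q[:,1]>-.05)&(Q[:,1]<.22)
h=Q[m&(Q[:,2]>.078)&(Q[:,2]<.092)]; p,R,s=pose()
h=h[np.linalg.norm(h[:,:2]-[.541,.077],axis=1)<.09]
mc=h.mean(0); U,S_,V=np.linalg.svd(h[:,:2]-mc[:2],full_matrices=False); d=V[0]; pr=(h[:,:2]-mc[:2])@d
print('handle',len(h),mc,np.degrees(np.arctan2(d[1],d[0])),np.median(h[:,2]),'ends',mc[:2]+d*pr.min(),mc[:2]+d*pr.max())
E
```

```text
[0.5535 0.005  0.013 ]
pocket [0.5556 0.0075] 140 rms 0.00082 arc bins [ 9 13 15 19 16 21 24 23]
(293, 165) [ 0.5612 -0.0029  0.0039]
(340, 150) [0.5882 0.0362 0.0131]
(340, 196) [0.6075 0.0016 0.0365]
(300, 200) [ 0.5765 -0.022   0.0395]
(330, 60) [0.5305 0.0952 0.0034]
(350, 86) [0.5358 0.0718 0.0856]
handle 4827 [0.5431 0.0794 0.0855] 33.23473605623209 0.08572443073685385 ends [0.4785 0.0371] [0.6098 0.1231]
```

View pics/w5e.png

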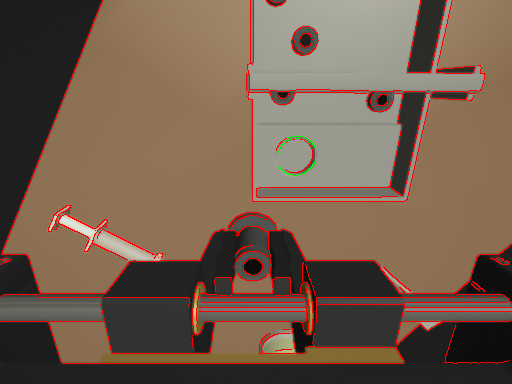

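```bash
cat >> h.py <<'E'
Rg=Ro.from_euler('xyz',[-1.554,-.032,-.98]).as_matrix(); pg=np.array([.4551,-.2705,-.0164])
NO=Rg.T@(np.array([.4553,-.2709,0])-pg); NR=Rg.T
def nutgo(tgt,phi=None):
    p,R,s=pose(); n=p+R@NO; print('nut at',n.round(4),'nut axis',(R@NR[:,2]).round(4))
    plan(p+np.array(tgt)-n,phi,claw=14)
E
python3 - <<'E'
from h import *
print(NO); nutgo([.5556,.0073,.06],33.2)
E
```

```text
[ 0.00096809 -0.01637605  0.00021837]
nut at [ 0.5322 -0.0409  0.1182] nut axis [-0.0065  0.0017  1.    ]
p [ 0.5321 -0.0405  0.1018] phi 33.47 tilt(deg) 2.45 F [-0.  -0.  -0.6] w 19.1 t 7.55 q [-0.29  0.42  1.65 -0.01  1.03 -0.87]
3 [[14, -9.8, 19.4, 15.0, 0.09], [14, -9.8, 19.4, 14.9, 0.09], [14, -9.9, 19.4, 14.9, 0.09]]
```

play_rows(series=[[14, -10, 10, 15, 0], [14, -10, 14, 15, 0], [14, -10, 16, 15, 0], [14, 0, 10, 0, 0], [14, 0, 0, 0, 0]])

```text
clock: 7.97
eef_pos: [0.5558, 0.0023, 0.0507]
ee_rot: [-1.549, -0.04, -0.997]
wrist_force: [0.4, -1.6, -1.2]
width: 0.213
```

Run:
```python
from h import *
nutgo([.5556,.0073,.03],33.2)
c=cam('wrist'); cv2.imwrite('pics/w6.png',c['image'])
```

```text
nut at [0.5559 0.0019 0.0671] nut axis [-0.0086  0.0036  1.    ]
p [0.5558 0.0023 0.0507] phi 32.9 tilt(deg) 2.6 F [ 0.4 -1.6 -1.2] w 18.8 t 7.97 q [-0.2   0.53  1.62 -0.02  0.94 -0.76]
1 [[14, -6.1, 37.0, 1.9, -0.3]]
```

View pics/w6.png

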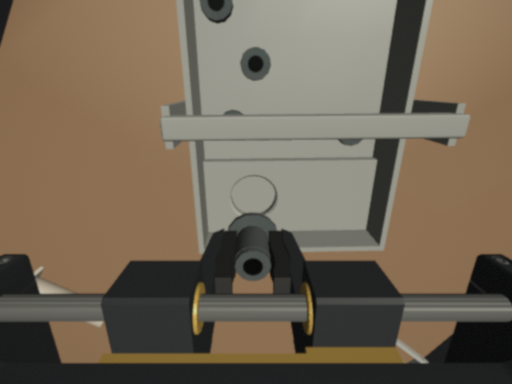

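play_rows(series=[[14, -3, 10, 1, 0], [14, -2.5, 12, 1, 0], [14, 0, 8, 0, 0], [14, 0, 0, 0, 0]])

```text
clock: 8.35
eef_pos: [0.5564, 0.0033, 0.0218]
ee_rot: [-1.546, -0.043, -1.002]
wrist_force: [-0.1, 0.3, -1.1]
width: 0.217
```

Run:
```python
from h import *
nutgo([.5556,.0073,.016],33.2)
c=cam('wrist'); cv2.imwrite('pics/w7.png',c['image']); pocketfit(c,.5556,.0073,save='pics/w7e.png')
p,R,s=pose()
# flange outline reprojection
im=c['image'].copy()
N=p+R@NO; A=R@NR
for a in np.linspace(0,2*np.pi,60):
    for h,col,r in[(.005,(0,255,0),.017),(.034,(0,255,255),.010)]:
        q=proj(c,N+A@[r*np.cos(a),r*np.sin(a),h]); cv2.circle(im,(int(q[0]),int(q[1])),0,col,-1)
    q=proj(c,[.5556+.019*np.cos(a),.0073+.019*np.sin(a),.013]); cv2.circle(im,(int(q[0]),int(q[1])),0,(0,0,255),-1)
cv2.imwrite('pics/w7o.png',cv2.resize(im[150:300,170:340],None,fx=4,fy=4,interpolation=cv2.INTER_NEAREST))
```

```text
nut at [0.5564 0.003  0.0382] nut axis [-0.0131  0.005   0.9999]
p [0.5564 0.0033 0.0218] phi 32.63 tilt(deg) 2.87 F [-0.1  0.3 -1.1] w 19.1 t 8.35 q [-0.2   0.57  1.64 -0.02  0.88 -0.76]
1 [[14, -5.0, 22.1, 1.1, -0.57]]
pocket [0.5554 0.0073] 209 rms 0.00099 arc bins [33 15  1  9 20 41 43 47]
```

View pics/w7o.png

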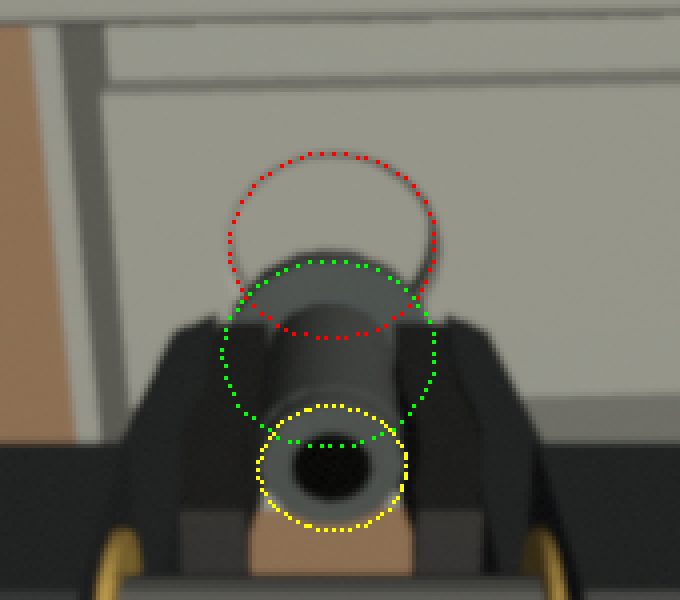

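play_rows(series=[[14, -4, 6, 1, 0], [14, -2, 6, 0, 0], [14, 0, 0, 0, 0]])

```text
clock: 8.65
eef_pos: [0.5554, 0.0081, 0.0106]
ee_rot: [-1.543, -0.045, -1.004]
wrist_force: [-0.4, 0.0, -1.3]
width: 0.217
```

```bash
cat >> h.py <<'E'
def overlay(name,cc=(.5556,.0073)):
    c=cam('wrist'); p,R,s=pose(); im=c['image'].copy(); N=p+R@NO; A=R@NR
    for a in np.linspace(0,2*np.pi,60):
        for h,col,r in[(.005,(0,255,0),.017),(.034,(0,255,255),.010)]:
            q=proj(c,N+A@[r*np.cos(a),r*np.sin(a),h]); cv2.circle(im,(int(q[0]),int(q[1])),0,col,-1)
        q=proj(c,[cc[0]+.019*np.cos(a),cc[1]+.019*np.sin(a),.013]); cv2.circle(im,(int(q[0]),int(q[1])),0,(0,0,255),-1)
    cv2.imwrite(name,cv2.resize(im[150:300,170:340],None,fx=4,fy=4,interpolation=cv2.INTER_NEAREST)); return c
E
python3 - <<'E'
from h import *
nutgo([.5556,.0073,.014],33.2)
overlay('pics/w8.png')
E
```

```text
nut at [0.5553 0.0078 0.027 ] nut axis [-0.0162  0.0056  0.9999]
p [0.5554 0.0081 0.0106] phi 32.57 tilt(deg) 3.04 F [-0.4  0.  -1.3] w 19.1 t 8.65 q [-0.19  0.59  1.66 -0.02  0.85 -0.74]
1 [[14, -0.0, 13.0, -0.4, -0.63]]
```

View pics/w8.png

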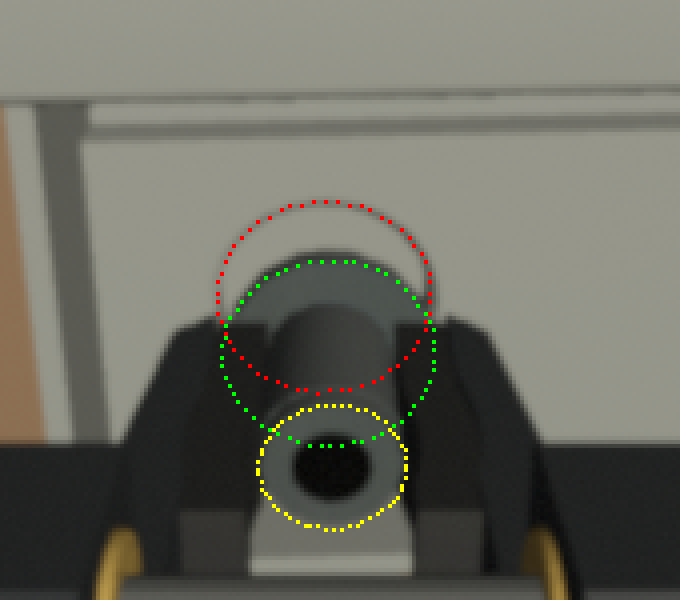

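play_rows(series=[[14, 0.5, 6, -0.3, 0], [14, 0, 6, 0, 0], [14, 0, 0, 0, 0]])

```text
clock: 8.95
eef_pos: [0.5568, 0.0071, -0.0014]
ee_rot: [-1.542, -0.047, -1.003]
wrist_force: [0.5, 0.2, -0.8]
width: 0.217
```

Run:
```python
from h import *
nutgo([.5556,.0073,.004],33.2)
overlay('pics/w9.png')
```

```text
nut at [0.5567 0.0068 0.015 ] nut axis [-0.0181  0.0061  0.9998]
p [ 0.5568  0.0071 -0.0014] phi 32.6 tilt(deg) 3.15 F [ 0.5  0.2 -0.8] w 19.1 t 8.95 q [-0.19  0.61  1.66 -0.02  0.82 -0.75]
1 [[14, -1.5, 10.9, -1.0, -0.6]]
```

View pics/w9.png

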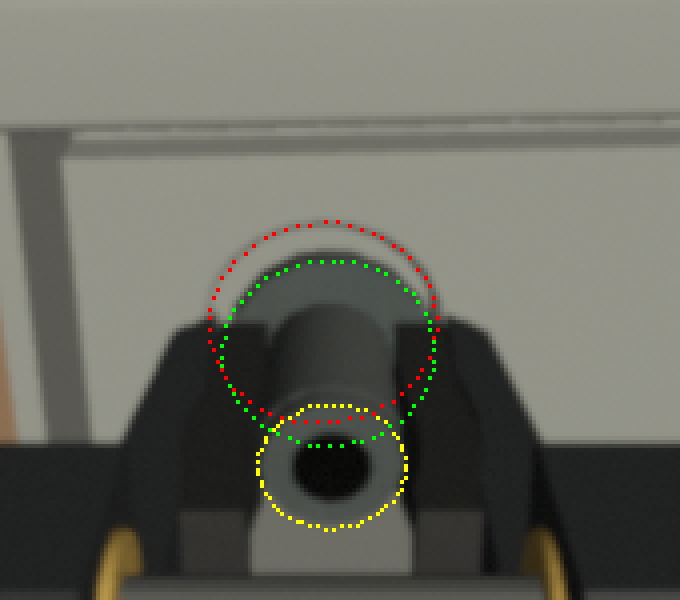

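play_rows(series=[[14, -0.8, 4, -0.5, 0], [14, -0.4, 4, 0, 0], [14, 0, 0, 0, 0]])

```text
clock: 9.25
eef_pos: [0.5565, 0.0076, -0.0096]
ee_rot: [-1.541, -0.047, -1.003]
wrist_force: [-0.5, -0.7, -1.0]
width: 0.215
```

Run:
```python
from h import *
nutgo([.5556,.0073,.004],33.2)
overlay('pics/w10.png')
```

```text
nut at [0.5563 0.0073 0.0068] nut axis [-0.019   0.0062  0.9998]
p [ 0.5565  0.0076 -0.0096] phi 32.6 tilt(deg) 3.2 F [-0.5 -0.7 -1. ] w 19.0 t 9.25 q [-0.19  0.62  1.66 -0.02  0.8  -0.74]
1 [[14, -0.5, 2.8, -0.7, -0.6]]
```

View pics/w10.png

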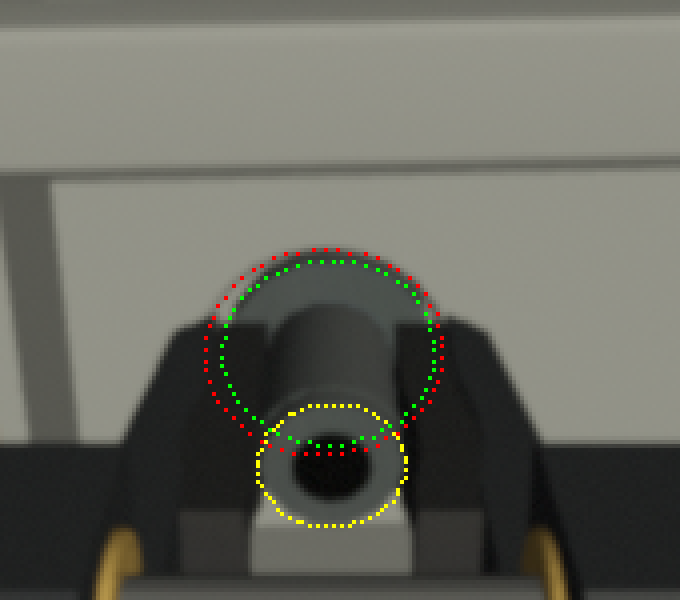

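play_rows(series=[[14, 0.3, 2.5, 0.3, 0], [14, 0, 0.5, 0, 0], [32, 0, 0, 0, 0], [32, 0, 0, 0, 0], [32, 0, 0, 0, 0]])

```text
clock: 9.72
eef_pos: [0.5578, 0.0073, -0.0119]
ee_rot: [-1.54, -0.049, -1.003]
wrist_force: [0.2, -0.0, -0.2]
width: 0.361
```

Run:
```python
from h import *
nutgo([.5556,.0073,.004],33.2)
overlay('pics/w11.png')
```

```text
nut at [0.5577 0.007  0.0045] nut axis [-0.0207  0.0066  0.9998]
p [ 0.5578  0.0073 -0.0119] phi 32.6 tilt(deg) 3.3 F [ 0.2 -0.  -0.2] w 31.8 t 9.72 q [-0.19  0.63  1.66 -0.02  0.8  -0.74]
1 [[14, -1.4, 0.4, -1.6, -0.6]]
```

View pics/w11.png

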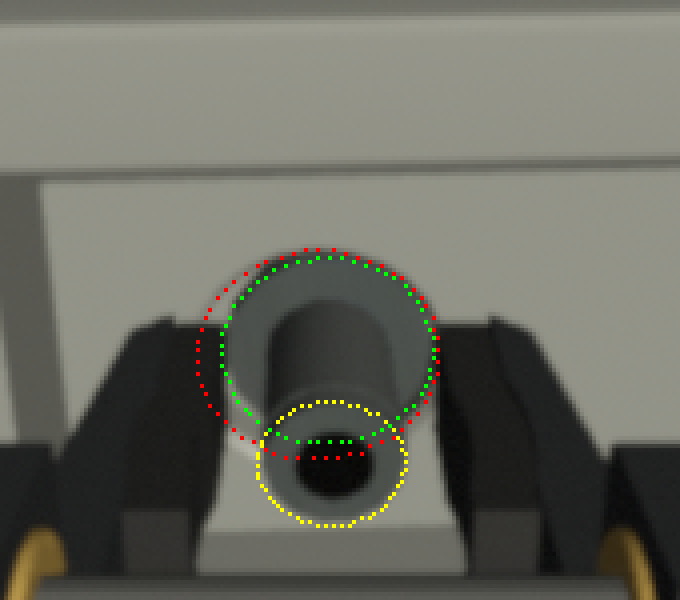

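The nut's flange sits inside the pocket outline and the fingers are off it (opening 31.8 mm). I rise and check the seat.

play_rows(series=[[32, 0, -15, 0, 0], [32, 0, -25, 0, 0], [32, 0, -30, 0, 0], [32, 6, -30, 0, 0], [40, 8, -20, 0, 0], [40, 8, 0, 0, 0], [40, 0, 0, 0, 0]])

```text
clock: 10.35
eef_pos: [0.5626, -0.0085, 0.1135]
ee_rot: [-1.542, -0.047, -1.003]
wrist_force: [-0.2, 0.0, 0.1]
width: 0.454
```

Run:
```python
from h import *
np.set_printoptions(precision=4,suppress=True)
plan([.5436,.0797,.06],-56.8,claw=40)
c=cam('wrist'); cv2.imwrite('pics/w12.png',c['image']); P=cloud(c)
nutmeas(c,.5556,.0073,.004,.03)
Q=P.reshape(-1,3); Q=Q[np.hypot(Q[:,0]-.5556,Q[:,1]-.0073)<.0165]; print(np.percentile(Q[:,2],[2,10,25,50,75,90,98]))
h=P.reshape(-1,3); h=h[(h[:,2]>.078)&(h[:,2]<.092)]; h=h[np.linalg.norm(h[:,:2]-[.541,.077],axis=1)<.09]
r=cv2.minAreaRect(h[:,:2].astype(np.float32)); print('handle',len(h),r)
```

```text
p [ 0.5626 -0.0085  0.1135] phi 32.64 tilt(deg) 3.17 F [-0.2  0.   0.1] w 40.0 t 10.35 q [-0.22  0.46  1.55 -0.01  1.08 -0.78]
14 [[40, -6.2, 3.6, 2.1, 6.39], [40, -6.4, 3.6, 1.4, 6.39], [40, -6.5, 3.6, 0.7, 6.39], [40, -6.6, 3.6, -0.0, 6.39], [40, -6.5, 3.6, -0.7, 6.39], [40, -6.4, 3.6, -1.5, 6.39], [40, -6.2, 3.6, -2.2, 6.39], [40, -5.9, 3.6, -2.9, 6.39], [40, -5.6, 3.6, -3.5, 6.39], [40, -5.1, 3.6, -4.1, 6.39], [40, -4.7, 3.6, -4.6, 6.39], [40, -4.1, 3.6, -5.1, 6.39], [40, -3.5, 3.6, -5.6, 6.39], [40, -2.9, 3.6, -5.9, 6.39]]
hub [ 0.5476 -0.0023  0.0351] [0.5669 0.0169 0.0401] [0.557  0.0076 0.038 ] fl [ 0.5264 -0.022   0.0071] [0.5849 0.0366 0.012 ]
[0.0082 0.0374 0.2223 0.2328 0.2406 0.2429 0.244 ]
handle 4173 ((0.5436204671859741, 0.07948904484510422), (0.1563931554555893, 0.021761909127235413), 33.318016052246094)
```

View pics/w12.png

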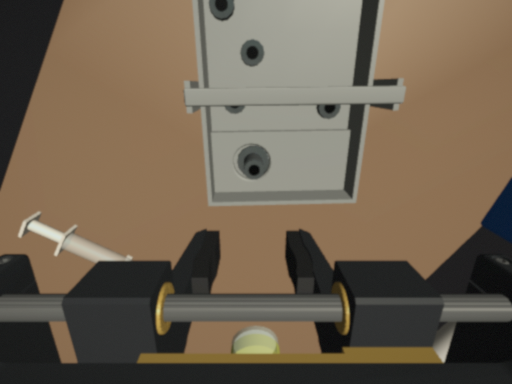

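The nut is home: hub top at z=0.038, which is 4 + 34 mm, standing at (252,160) in the picture and released. The handle centre is (0.5436, 0.0795) with its bar at 33.3°. I go over the bar and turn the jaws across it, gripping about 10 mm towards the tray's +y so that any swing at 30 N goes the wanted way.

play_rows(series=[[40, -6, 0, 1, 6.4], [40, -6, 0, 0, 6.4], [40, -6, 0, -1, 6.4], [40, -6, 0, -1.5, 6.4], [40, -6, 0, -2, 6.4], [40, -6, 0, -3, 6.4], [40, -6, 0, -3.5, 6.4], [40, -5, 0, -4, 6.4], [40, -5, 0, -4.5, 6.4], [40, -5, 0, -5, 6.4], [40, -4, 0, -5, 6.4], [40, -3, 0, -5, 6.4], [40, -3, 0, -5, 6.4], [40, -2, 0, -5, 6.4], [40, 0, 0, 0, 0]])

```text
clock: 11.65
eef_pos: [0.5146, 0.0815, 0.0843]
ee_rot: [-1.552, -0.002, -2.644]
wrist_force: [-0.4, -0.5, 0.7]
width: 0.455
```

Run:
```python
from h import *
np.set_printoptions(precision=4,suppress=True)
plan([.5344,.0735,.1],-56.7,claw=40)
p,R,s=pose(); print(R)
```

```text
p [0.5146 0.0815 0.0843] phi -61.5 tilt(deg) 1.08 F [-0.4 -0.5  0.7] w 40.1 t 11.65 q [-0.06  0.44  1.67 -0.02  1.02  1.02]
1 [[40, -13.6, -15.4, 16.8, -4.8]]
[[-0.8788  0.0071  0.4771]
 [-0.4772 -0.0175 -0.8786]
 [ 0.0021 -0.9998  0.0188]]
```

play_rows(series=[[40, -7, 0, 8, -2.5], [40, -6, 0, 8, -2.2], [40, 0, 0, 0, 0]])

```text
clock: 11.9
eef_pos: [0.5319, 0.0745, 0.0807]
ee_rot: [-1.557, -0.009, -2.547]
wrist_force: [0.1, 1.2, 0.6]
width: 0.456
```

Run:
```python
from h import *
np.set_printoptions(precision=4,suppress=True)
plan([.5344,.0735,.033],-56.7,claw=40)
p,R,s=pose(); print(R)
c=cam('wrist'); cv2.imwrite('pics/w13.png',c['image']); print('grip target px',proj(c,[.5344,.0735,.086]))
```

```text
p [0.5319 0.0745 0.0807] phi -55.95 tilt(deg) 0.98 F [0.1 1.2 0.6] w 40.2 t 11.9 q [-0.07  0.47  1.62 -0.02  1.04  0.92]
2 [[40, -1.0, 23.9, 0.8, 0.37], [40, -1.0, 23.9, 0.8, 0.37]]
[[-0.8286  0.0002  0.5598]
 [-0.5597 -0.017  -0.8285]
 [ 0.0093 -0.9999  0.0142]]
grip target px [255.5332 224.4824]
```

View pics/w13.png

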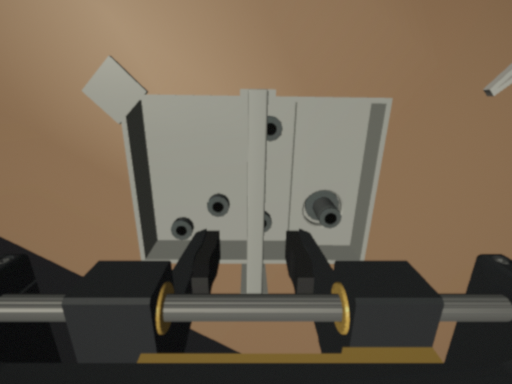

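The picture shows the bar between the open fingers at column 257, the nut in its pocket at (323,210) and the lug at (115,90). I descend.

play_rows(series=[[40, -1, 15, 1, 0.4], [40, -1, 18, 0.5, 0.3], [40, 0, 12, 0, 0], [40, 0, 0, 0, 0]])

```text
clock: 12.28
eef_pos: [0.5312, 0.0742, 0.0322]
ee_rot: [-1.559, -0.012, -2.56]
wrist_force: [-0.2, 0.2, -0.2]
width: 0.458
```

Run:
```python
from h import *
plan([.5344,.0735,.033],-56.7,claw=40)
print(pose()[1].round(4))
```

```text
p [0.5312 0.0742 0.0322] phi -56.64 tilt(deg) 0.97 F [-0.2  0.2 -0.2] w 40.3 t 12.28 q [-0.07  0.55  1.66 -0.02  0.94  0.93]
1 [[40, -2.3, -0.8, 2.4, 0.06]]
[[-0.8353 -0.0035  0.5498]
 [-0.5497 -0.0165 -0.8352]
 [ 0.012  -0.9999  0.0119]]
```

play_rows(series=[[40, -1.5, 0, 2.2, 0], [40, 0, 0, 0, 0], [5, 0, 0, 0, 0], [5, 0, 0, 0, 0], [5, 0, 0, 0, 0], [5, 0, 0, 0, 0], [5, 0, 0, 0, 0], [5, 0, 0, 0, 0]])

```text
clock: 12.95
eef_pos: [0.5337, 0.0732, 0.0343]
ee_rot: [-1.558, -0.01, -2.558]
wrist_force: [0.9, -0.4, -3.5]
width: 0.131
```

Run:
```python
from h import *
plan([.5344,.0735,.033],-56.7,claw=40)
print(pose()[1].round(4))
```

```text
p [0.5337 0.0732 0.0343] phi -56.56 tilt(deg) 0.96 F [ 0.9 -0.4 -3.5] w 11.5 t 12.95 q [-0.07  0.55  1.65 -0.02  0.95  0.93]
1 [[40, -0.7, 1.3, 0.1, 0.14]]
[[-0.8345 -0.0015  0.551 ]
 [-0.5509 -0.0167 -0.8344]
 [ 0.0105 -0.9999  0.0131]]
```

play_rows(series=[[5, 0, -8, 0, 0], [5, 0, -12, 0, 0], [5, 0, -15, 0, 0], [5, 0, -15, 0, 0], [5, 0, -15, 0, 0], [5, 0, -10, 0, 0], [5, 0, 0, 0, 0]])

```text
clock: 13.53
eef_pos: [0.529, 0.0753, 0.1101]
ee_rot: [-1.568, -0.022, -2.558]
wrist_force: [0.2, 0.5, -5.9]
width: 0.127
```

```bash
cat >> h.py <<'E'
def traynormal(c):
    """floor plane fit in wrist cloud, in tool axes: pick points of tray floor by RANSAC between fingers region"""
    p,R,s=pose(); Q=(cloud(c).reshape(-1,3)-p)@R
    Q=Q[np.isfinite(Q[:,0])]; Q=Q[(abs(Q[:,0]+.02)<.13)&(abs(Q[:,2])<.13)&(Q[:,1]>.0)&(Q[:,1]<.09)]
    rng=np.random.default_rng(0); best=None
    for _ in range(400):
        a=Q[rng.choice(len(Q),3,False)]; n=np.cross(a[1]-a[0],a[2]-a[0]); l=np.linalg.norm(n)
        if l<1e-6: continue
        n/=l
        k=(abs((Q-a[0])@n)<.0015).sum()
        if best is None or k>best[0]: best=(k,n,a[0])
    m=abs((Q-best[2])@best[1])<.002; q=Q[m]; n=np.linalg.svd(q-q.mean(0),full_matrices=False)[2][2]; n*=-np.sign(n[1])
    nw=R@n
    print('plane pts',m.sum(),'of',len(Q),'mean tool',q.mean(0).round(4),'normal tool',n.round(3),'world',nw.round(3),'tilt',np.degrees(np.arccos(nw[2])).round(1))
    return nw
E
python3 - <<'E'
from h import *
plan([.5344,.0735,.033],-56.7,claw=40)
print(pose()[1].round(4))
c=cam('wrist'); cv2.imwrite('pics/w14.png',c['image']); traynormal(c)
c=cam('side'); cv2.imwrite('pics/s14.png',c['image'])
E
```

```text
p [0.529  0.0753 0.1101] phi -56.55 tilt(deg) 1.28 F [ 0.2  0.5 -5.9] w 11.2 t 13.53 q [-0.07  0.44  1.59 -0.02  1.13  0.93]
3 [[40, -1.8, 25.7, 1.4, 0.05], [40, -1.8, 25.7, 1.4, 0.05], [40, -1.8, 25.7, 1.4, 0.05]]
[[-0.8342 -0.0167  0.5512]
 [-0.551  -0.0149 -0.8343]
 [ 0.0221 -0.9997  0.0032]]
plane pts 19947 of 39788 mean tool [-0.0276  0.0285 -0.042 ] normal tool [ 0.012 -1.     0.013] world [ 0.015 -0.003  1.   ] tilt 0.9
```

View pics/w14.png

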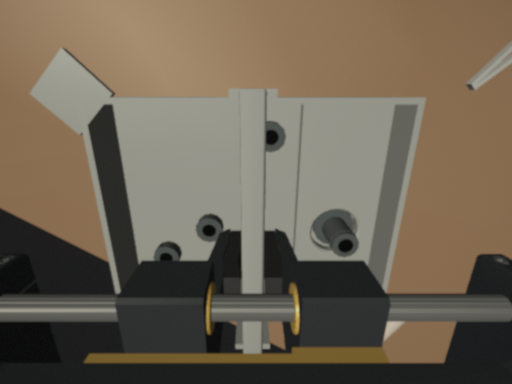

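View pics/s14.png

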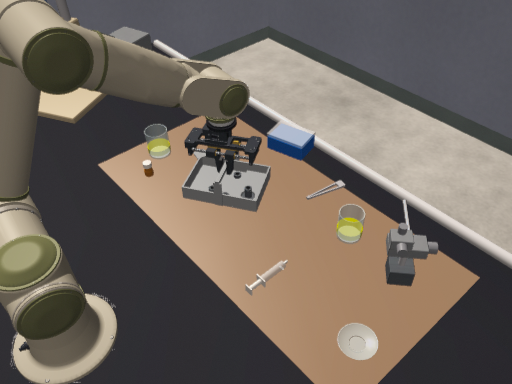

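The tray is off the bench and level, with the nut at (335,232) in its pocket. My rows can only turn about the finger axis, so tilting the tool has to come from the reach limit, where the arm can only approach the pose. I raise the tray and push outward to see how the tool leans there.

play_rows(series=[[5, 0, -15, 0, 0], [5, 0, -20, 0, 0], [5, -6, -25, 5, 0], [5, -12, -25, 9, 0], [5, -16, -25, 12, 0], [5, -20, -20, 15, 0], [5, -20, -15, 15, 0], [5, -20, 0, 15, 0], [5, -20, 0, 15, 0], [5, -16, 0, 12, 0]])

```text
clock: 14.47
eef_pos: [0.6916, 0.0682, 0.2401]
ee_rot: [-1.587, -0.047, -2.556]
wrist_force: [1.3, 0.8, -6.9]
width: 0.133
```

```bash
cat >> h.py <<'E'
def st():
    p,R,s=pose(); y=R[:,1]; a=np.degrees(np.arctan2(y[1],y[0]))
    print('t',round(s['clock'],2),'p',p.round(4),'tilt',np.degrees(np.arccos(-y[2])).round(2),'tip dir az',a.round(0),'phi',np.degrees(np.arctan2(R[1,2],R[0,2])).round(1),'q',s['joint_pos'].round(3),'F',s['wrist_force'].round(1),'T',s['ft_torque'].round(2),'w',round(s['width']*88.1,1))
E
python3 - <<'E'
from h import *
st()
E
```

```text
t 14.47 p [0.6916 0.0682 0.2401] tilt 2.83 tip dir az -166.0 phi -56.5 q [-0.064  0.751  0.733 -0.015  1.704  0.921] F [ 1.3  0.8 -6.9] T [-0.05  0.07 -0.  ] w 11.7
```

play_rows(series=[[5, -20, 0, 15, 0], [5, -20, 0, 15, 0], [5, -20, 0, 15, 0]])

```text
clock: 14.72
eef_pos: [0.759, 0.0637, 0.2306]
ee_rot: [-1.591, -0.051, -2.556]
wrist_force: [1.5, -0.5, -6.1]
width: 0.127
```

Run:
```python
from h import *
st()
```

```text
t 14.72 p [0.759  0.0637 0.2306] tilt 3.15 tip dir az -168.0 phi -56.5 q [-0.064  1.034  0.231 -0.016  1.929  0.917] F [ 1.5 -0.5 -6.1] T [-0.03 -0.15  0.02] w 11.2
```

Near the elbow limit (0.231). I push on.

play_rows(series=[[5, -20, 0, 15, 0], [5, -20, 0, 15, 0], [5, -20, 0, 15, 0]])

```text
clock: 14.97
eef_pos: [0.7804, 0.055, 0.1913]
ee_rot: [-1.588, -0.038, -2.556]
wrist_force: [-0.4, -0.4, -5.3]
width: 0.13
```

Run:
```python
from h import *
st()
```

```text
t 14.97 p [0.7804 0.055  0.1913] tilt 2.41 tip dir az -170.0 phi -56.5 q [-0.075  1.106  0.189 -0.011  1.888  0.907] F [-0.4 -0.4 -5.3] T [-0.06  0.03  0.  ] w 11.4
```

At the elbow limit the tool keeps its direction mostly and leans outward slightly each row. Leaning outward lowers the base side, so the lug corner has to face the base first. I turn the tray about -87° while rising a little.

play_rows(series=[[5, 3, -4, -2, -5], [5, 3, -4, -2, -6.7], [5, 3, -4, -2, -6.7], [5, 0, -4, -3, -6.7], [5, 0, -4, -3, -6.7], [5, 0, -4, -3, -6.7], [5, 0, -4, -3, -6.7], [5, 0, -4, -3, -6.7], [5, 0, -4, 0, -6.7], [5, 0, -4, 0, -6.7], [5, 0, -4, 0, -6.7], [5, 0, -4, 0, -6.7], [5, 0, -4, 0, -6.7], [5, 0, 0, 0, 0]])

```text
clock: 16.13
eef_pos: [0.7629, 0.0568, 0.2494]
ee_rot: [-1.586, -0.002, -0.994]
wrist_force: [0.3, -0.2, -6.9]
width: 0.133
```

Run:
```python
from h import *
st(); print(pose()[1].round(3))
c=cam('wrist'); cv2.imwrite('pics/w15.png',c['image']); traynormal(c)
c=cam('top'); cv2.imwrite('pics/t15.png',c['image'])
P=cloud(c); m=(P[...,0]>.85)&(P[...,0]<1.1); print('far stuff', np.nanmax(P[85:100,150:350,2]), [ (u,v,P[v,u].round(3)) for u,v in [(204,107),(204,90),(230,88),(260,88)]])
```

```text
t 16.13 p [0.7629 0.0568 0.2494] tilt 0.88 tip dir az -141.0 phi 33.0 q [-0.074  1.006  0.237 -0.011  1.91  -0.655] F [ 0.3 -0.2 -6.9] T [-0.1  -0.03 -0.22] w 11.7
[[ 0.545 -0.012  0.838]
 [-0.838 -0.01   0.545]
 [ 0.002 -1.    -0.015]]
plane pts 20068 of 40008 mean tool [-0.0271  0.0293 -0.0419] normal tool [ 0.01  -1.     0.015] world [0.03 0.01 1.  ] tilt 1.8
far stuff 0.5695368007356028 [(204, 107, array([0.804, 0.135, 0.223])), (204, 90, array([0.737, 0.09 , 0.553])), (230, 88, array([0.738, 0.034, 0.561])), (260, 88, array([ 0.926, -0.03 ,  0.034]))]
```

View pics/w15.png

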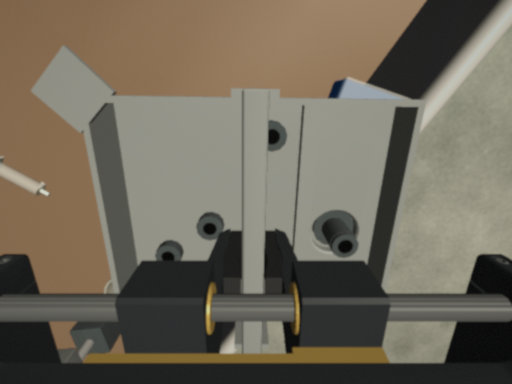

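View pics/t15.png

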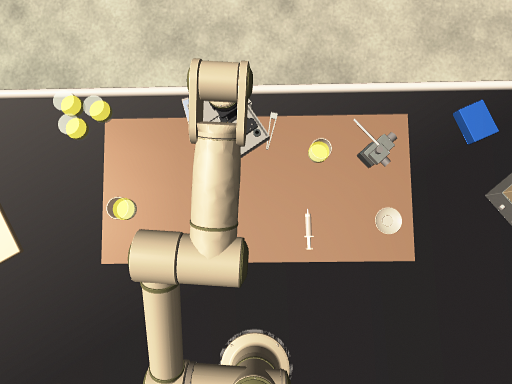

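play_rows(series=[[5, 20, -10, 27, 0], [5, 23, -14, 30, 0], [5, 23, -14, 30, 0], [5, 23, -14, 30, 0], [5, 23, -14, 30, 0], [5, 23, -14, 30, 0]])

```text
clock: 16.73
eef_pos: [0.8012, 0.0261, 0.256]
ee_rot: [-1.475, -0.063, -1.018]
wrist_force: [-0.3, 0.2, -6.2]
width: 0.134
```

Run:
```python
from h import *
st(); print(pose()[1].round(3))
```

```text
t 16.73 p [0.8012 0.0261 0.256 ] tilt 6.58 tip dir az -2.0 phi 32.0 q [-0.117  1.025  0.188  0.011  1.815 -0.67 ] F [-0.3  0.2 -6.2] T [-0.16  0.26 -0.05] w 11.8
[[ 0.524  0.115  0.844]
 [-0.849 -0.003  0.528]
 [ 0.063 -0.993  0.096]]
```

play_rows(series=[[5, 20, -7, 33, 0], [5, 20, -6, 33, 0], [5, 20, -5, 33, 0], [5, 20, -4, 33, 0], [5, 20, -3, 33, 0], [5, 20, -2, 33, 0]])

```text
clock: 17.23
eef_pos: [0.8462, 0.0179, 0.2522]
ee_rot: [-1.348, -0.137, -1.036]
wrist_force: [-0.5, -0.1, -7.0]
width: 0.134
```

Run:
```python
from h import *
st(); print(pose()[1].round(3))
c=cam('wrist'); cv2.imwrite('pics/w16.png',c['image']); traynormal(c)
```

```text
t 17.23 p [0.8462 0.0179 0.2522] tilt 14.97 tip dir az -0.0 phi 32.4 q [-0.127  1.04   0.188  0.031  1.655 -0.671] F [-0.5 -0.1 -7. ] T [-0.2   0.57 -0.03] w 11.8
[[ 0.505  0.258  0.824]
 [-0.852 -0.002  0.523]
 [ 0.137 -0.966  0.219]]
plane pts 19979 of 39863 mean tool [-0.0273  0.0285 -0.0434] normal tool [ 0.014 -1.     0.025] world [-0.232  0.003  0.973] tilt 13.4
```

View pics/w16.png

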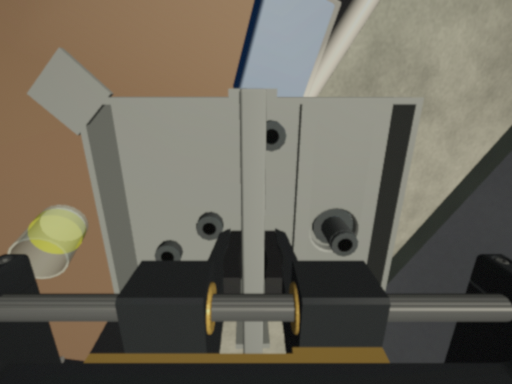

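play_rows(series=[[5, 20, -3, 34, 0], [5, 20, -2, 34, 0], [5, 20, -1, 34, 0], [5, 20, 0, 34, 0], [5, 20, 1, 34, 0], [5, 20, 2, 34, 0]])

```text
clock: 17.78
eef_pos: [0.8867, 0.0159, 0.2559]
ee_rot: [-1.223, -0.205, -1.059]
wrist_force: [0.1, 0.9, -7.2]
width: 0.133
```

Run:
```python
from h import *
st(); print(pose()[1].round(3))
c=cam('wrist'); cv2.imwrite('pics/w17.png',c['image']); traynormal(c)
```

```text
t 17.78 p [0.8867 0.0159 0.2559] tilt 23.0 tip dir az 0.0 phi 33.5 q [-0.13   1.051  0.188  0.051  1.504 -0.671] F [ 0.1  0.9 -7.2] T [-0.12  0.72 -0.05] w 11.7
[[ 0.48   0.391  0.786]
 [-0.854  0.     0.521]
 [ 0.203 -0.92   0.334]]
plane pts 20339 of 40367 mean tool [-0.0281  0.0284 -0.0421] normal tool [ 0.019 -0.999  0.033] world [-0.357  0.001  0.934] tilt 20.9
```

View pics/w17.png

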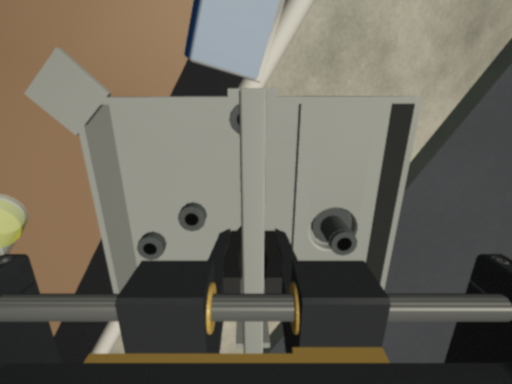

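play_rows(series=[[5, 20, 2, 34, 0], [5, 20, 3, 34, 0], [5, 20, 4, 34, 0], [5, 20, 5, 33, 0], [5, 20, 6, 33, 0], [5, 20, 7, 33, 0]])

```text
clock: 18.33
eef_pos: [0.9247, 0.0142, 0.2636]
ee_rot: [-1.097, -0.269, -1.088]
wrist_force: [-0.7, 0.9, -6.0]
width: 0.131
```

Run:
```python
from h import *
st(); print(pose()[1].round(3))
c=cam('wrist'); cv2.imwrite('pics/w18.png',c['image']); traynormal(c)
```

```text
t 18.33 p [0.9247 0.0142 0.2636] tilt 30.9 tip dir az 0.0 phi 35.4 q [-0.132  1.064  0.188  0.072  1.355 -0.676] F [-0.7  0.9 -6. ] T [-0.19  0.98 -0.  ] w 11.6
[[ 0.448  0.514  0.732]
 [-0.854  0.003  0.52 ]
 [ 0.265 -0.858  0.44 ]]
plane pts 19038 of 40532 mean tool [-0.026   0.0284 -0.0398] normal tool [ 0.021 -0.999  0.038] world [-0.477 -0.     0.879] tilt 28.5
```

View pics/w18.png

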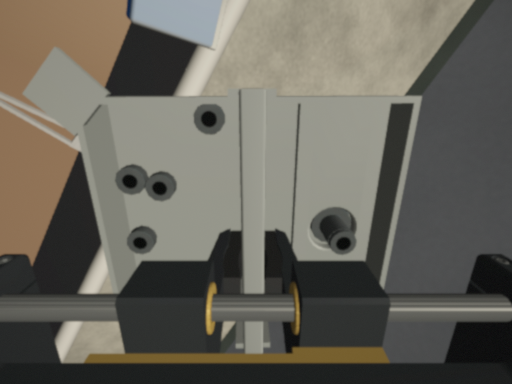

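play_rows(series=[[5, 20, 7, 33, -2], [5, 15, 6, 25, -2], [5, 0, 0, 0, 0], [5, 0, 0, 0, 0], [5, 0, 0, 0, 0], [5, 0, 0, 0, 0], [5, 0, 0, 0, 0], [5, 0, 0, 0, 0]])

```text
clock: 19.05
eef_pos: [0.9344, 0.0141, 0.2658]
ee_rot: [-1.082, -0.318, -1.034]
wrist_force: [-0.9, 0.4, -7.1]
width: 0.13
```

Run:
```python
from h import *
st(); print(pose()[1].round(3))
c=cam('wrist'); cv2.imwrite('pics/w19.png',c['image']); traynormal(c)
```

```text
t 19.05 p [0.9344 0.0141 0.2658] tilt 32.97 tip dir az 0.0 phi 40.2 q [-0.132  1.068  0.188  0.077  1.315 -0.746] F [-0.9  0.4 -7.1] T [-0.07  0.98 -0.03] w 11.5
[[ 0.486  0.544  0.684]
 [-0.816  0.003  0.578]
 [ 0.312 -0.839  0.446]]
plane pts 19137 of 41087 mean tool [-0.0251  0.029  -0.0373] normal tool [ 0.024 -0.999  0.038] world [-0.506 -0.     0.863] tilt 30.4
```

View pics/w19.png

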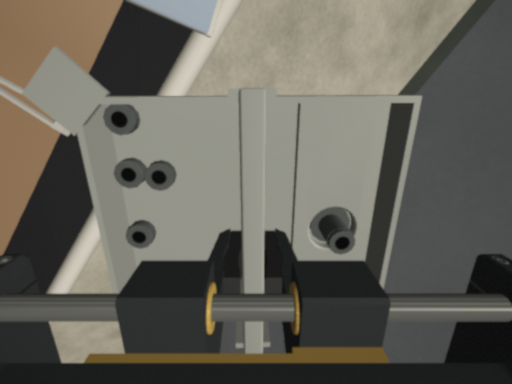

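The tray is at 30.4°, with the corner straight downhill. One collar has reached the corner at (122,119) and the other three creep along the +x wall. I turn about the finger axis for a moment to send gravity more along that wall.

play_rows(series=[[5, 0, 0, 0, -5], [5, 0, 0, 0, -5], [5, 0, 0, 0, -5], [5, 0, 0, 0, -5], [5, 0, 0, 0, 0], [5, 0, 0, 0, 0], [5, 0, 0, 0, 0], [5, 0, 0, 0, 0], [5, 0, 0, 0, 0]])

```text
clock: 19.85
eef_pos: [0.9343, 0.0141, 0.2663]
ee_rot: [-1.217, -0.465, -0.683]
wrist_force: [0.2, 0.7, -6.2]
width: 0.133
```

Run:
```python
from h import *
st(); print(pose()[1].round(3))
c=cam('wrist'); cv2.imwrite('pics/w20.png',c['image']); traynormal(c)
```

```text
t 19.85 p [0.9343 0.0141 0.2663] tilt 32.99 tip dir az 0.0 phi 60.2 q [-0.132  1.067  0.188  0.077  1.316 -1.102] F [ 0.2  0.7 -6.2] T [-0.11  0.94 -0.01] w 11.7
[[ 0.693  0.544  0.472]
 [-0.564  0.003  0.826]
 [ 0.448 -0.839  0.309]]
plane pts 18745 of 40916 mean tool [-0.0213  0.0292 -0.0361] normal tool [ 0.028 -0.999  0.033] world [-0.509  0.008  0.861] tilt 30.6
```

View pics/w20.png

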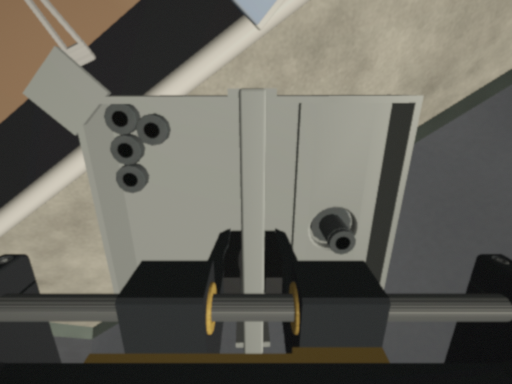

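All four collars are now together at the corner, around (122,119), (152,129), (126,150) and (131,178), and the nut is still in the pocket. I ease back from the elbow limit and turn the corner to straight downhill again.

play_rows(series=[[5, -3.5, -2.5, -2.5, 1], [5, -6.5, -5.5, -5, 2], [5, -9, -7.5, -7, 2.5], [5, -9, -7.5, -7.5, 2.5], [5, -8.5, -7.5, -8, 2.5], [5, -8, -7.5, -8.5, 2.5], [5, -7.5, -7.5, -9, 2], [5, -7, -7.5, -9, 2], [5, -5, -5, -6, 1], [5, -2.5, -2.5, -3, 0], [5, 0, 0, 0, 0], [5, 0, 0, 0, 0], [5, 0, 0, 0, 0]])

```text
clock: 20.98
eef_pos: [0.8165, 0.0128, 0.2657]
ee_rot: [-1.086, -0.328, -1.017]
wrist_force: [-0.6, 1.0, -6.7]
width: 0.133
```

```bash
cat >> h.py <<'E'
def traydir(c):
    n=traynormal(c); p,R,s=pose(); x=-R[:,2]; x=x-n*(x@n); x/=np.linalg.norm(x); y=np.cross(n,x); g=np.array([0,0,-1.])
    print('gravity in tray',(g@x).round(3),(g@y).round(3),(g@n).round(3),'downhill angle from tray x',np.degrees(np.arctan2(g@y,g@x)).round(1),'(corner -35)')
E
python3 - <<'E'
from h import *
st()
c=cam('wrist'); cv2.imwrite('pics/w21.png',c['image']); traydir(c)
E
```

```text
t 20.98 p [0.8165 0.0128 0.2657] tilt 33.1 tip dir az 0.0 phi 41.3 q [-0.157  0.632  0.984  0.107  0.957 -0.829] F [-0.6  1.  -6.7] T [-0.16  0.96 -0.02] w 11.7
plane pts 18754 of 40759 mean tool [-0.0213  0.029  -0.0366] normal tool [ 0.022 -0.999  0.038] world [-0.509  0.003  0.861] tilt 30.6
gravity in tray 0.408 -0.304 -0.861 downhill angle from tray x -36.6 (corner -35)
```

View pics/w21.png

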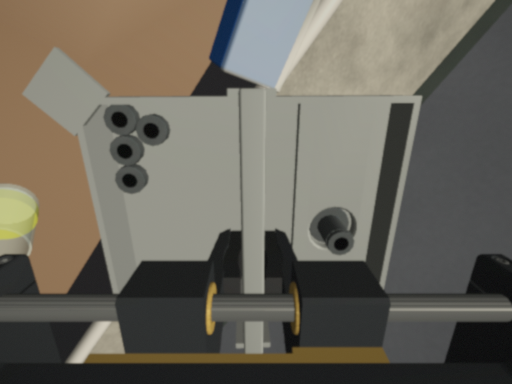

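play_rows(series=[[5, 0, 0, 0, 0], [5, 0, 0, 0, 0], [5, 0, 0, 0, 0], [5, 0, 0, 0, 0], [5, 0, 0, 0, 0], [5, 0, 0, 0, 0]])

```text
clock: 21.53
eef_pos: [0.8179, 0.0126, 0.2641]
ee_rot: [-1.087, -0.328, -1.017]
wrist_force: [0.9, 0.9, -5.8]
width: 0.131
```

Run:
```python
from h import *
np.set_printoptions(precision=4,suppress=True)
st()
c=cam('wrist'); traydir(c); n=traynormal(c); p,R,s=pose()
Q=cloud(c)
# heights above floor plane
q0=p+R@np.array([-.0213,.029,-.0366])
H=(Q-q0)@n
for nm,u,v in [('hub top',341,243),('hub rim',349,240),('flange',325,218),('shelf',370,180),('floor',200,170)]: print(nm,H[v,u].round(4))
x=-R[:,2]; x=x-n*(x@n); x/=np.linalg.norm(x); y=np.cross(n,x)
m=(H<.003)&(H>-.003)
def bg(u,v): return np.array([(plane_pt(u,v)-q0)@x,(plane_pt(u,v)-q0)@y])
def plane_pt(u,v,h=.010):
    r=c['R'].T@(np.linalg.inv(c['K'])@[u,v,1]); o=-c['R'].T@c['t']; return o+r*(((q0+n*h-o)@n)/(r@n))
# tray frame origin from bar: tool grip at tray y~+.0105, x~0
g=p+R@np.array([0,-.048,0]); 
for u,v in [(122,119),(152,129),(126,150),(131,178),(341,243)]:
    w=plane_pt(u,v,.010 if u<300 else .034)-g; print((u,v),'tray x,y approx',((w@x)).round(4),((w@y)+.0105).round(4))
c=cam('side'); cv2.imwrite('pics/s22.png',c['image'])
```

```text
t 21.53 p [0.8179 0.0126 0.2641] tilt 33.04 tip dir az 0.0 phi 41.3 q [-0.157  0.637  0.98   0.107  0.957 -0.829] F [ 0.9  0.9 -5.8] T [-0.12  0.96 -0.01] w 11.6
plane pts 18709 of 40916 mean tool [-0.0215  0.029  -0.0365] normal tool [ 0.023 -0.999  0.039] world [-0.507  0.002  0.862] tilt 30.5
gravity in tray 0.407 -0.302 -0.862 downhill angle from tray x -36.6 (corner -35)
plane pts 18709 of 40916 mean tool [-0.0215  0.029  -0.0365] normal tool [ 0.023 -0.999  0.039] world [-0.507  0.002  0.862] tilt 30.5
hub top 0.0339
hub rim 0.0345
flange 0.0083
shelf 0.0089
floor 0.0011
(122, 119) tray x,y approx 0.0865 -0.0589
(152, 129) tray x,y approx 0.067 -0.0521
(126, 150) tray x,y approx 0.0872 -0.0374
(131, 178) tray x,y approx 0.0869 -0.0165
(341, 243) tray x,y approx -0.0673 0.0279
```

View pics/s22.png

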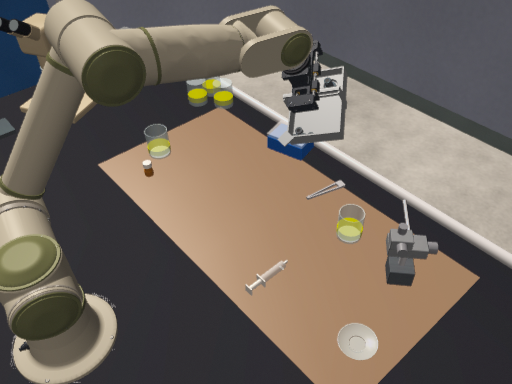

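Run:
```python
from h import *
print(arm.sign_off()); st()
```

```text
the job is handed in; nothing more can be done
None
the job is handed in; nothing more can be done
```

I set the flanged nut in the pocket and released it with the tray still on the bench. I then lifted the tray by its handle and tilted it about 30.5° towards the lug corner. I handed the job in at about 21.6 s with the tray held there.

**How the tilt was made:** The rows can only turn the tool about the finger axis. I got the tilt by pushing outward at the elbow's range limit, then eased back off the limit before finishing. Three collars stalled along the +x wall, so I turned the tray 20° for a moment to slide them in, then turned it back.

**Last checks:**
- **Nut:** its hub top is 34 mm above the tray floor, at about (-67, 28) mm in tray axes, so it is seated in the pocket.
- **Tilt direction:** downhill is 36.6° from the tray's x axis, and the lug corner lies at 35°.
- **Collars:** all four are touching in the lug corner. Three stand in a row along the +x wall and one sits beside them. The farthest collar's centre is about 55 mm from the corner point.
- **Other things:** in the last side picture everything else on the bench looked unmoved, and the tray was well clear of the bench.

**Things that disagreed or remain uncertain:**
- **Elbow range:** the elbow joint read 0.188 to 0.189 while held at its limit, which is stated as 0.19. I can't tell whether that counts as passing the range.
- **Finger length:** the finger ends turned out to be about 30 mm behind the reported TCP, so the first close on the nut missed. I corrected for it afterwards.
- **Hold drift:** during the final hold rows the tool sagged 1 to 2 mm in 0.5 s.

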